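# Pack the cheese box and pump it down

### The arm

A 7-joint arm with a two-finger parallel gripper is mounted at the origin on a cart in front of the work surface, level with it; the furniture and walls round the work are solid. World frame = base frame: x ahead of the robot, y to its left, z up, the work surface at z = 0. Lengths are in m, angles in rad, forces in N, time in s.
With the tool pointing down it reaches from about 0.375 to 0.925 m from the base axis. Payload 3.1 kg.
Tool frame: the origin (TCP) lies where the fingers leave the gripper's body, on its centre line; the fingertips stand 73 mm ahead of it and the grasp point (between the pads) lies 54 mm ahead of it; y points along the fingers, x is the direction in which the jaws open and shut, and the axes are right-handed (so a half turn about y gives the same grasp; the last joint's range is limited). The gripper opens to 85 mm and grips with 20 to 120 N. Pads are 22 mm wide; open, the fingers measure 114 mm over their backs; the gripper's body (76 mm by 85 mm) begins 54 mm behind the grasp point. The pads swing forward as they close: fully open they stand 13 mm farther back than shut.
Start: joints at [1.075, 0.383, 0.044, 1.598, -0.018, 1.161, -0.05], TCP at [0.252, -0.599, 0.304] pointing down, gripper open.
Joint ranges: [-2.61, 2.61], [-0.41, 2.15], [-1.48, 1.57], [0, 2.5], [-1.57, 4.71], [0.05, 1.97], [-2.85, 2.85]. Speed limits (rad/s): [2.79, 2.79, 3.14, 3.14, 3.14, 3.14, 3.14].

### API

Orientations are given as [roll, pitch, yaw] about the fixed x, y, z axes, in that order (R = Rz(yaw) Ry(pitch) Rx(roll)).
In Python, from station import manip gives the robot as it stands.
- The arm moves only by the tool send_rows, never from a script. Its arguments are lists of equal length, an entry for each row: "dp": the shift along the world's x, y, z in mm, a list of three; "turn": the turn, a rotation vector about the world's x, y, z in rad, a list of three; "fingers": the opening, from 0 (shut) to 1 (fully open). A call has 1 to 10 rows; each row is the pose to reach, as a shift and turn from the pose commanded when the call began; what a row does not reach only later rows make up. A row lasts 1/8 s, in which the tool goes at most 62.5 mm and 10.7 degrees, less where a joint would pass 70% of its speed; a pose out of reach is approached as far as the arm can. A call with a gripper value outside its range is refused whole. The fingers move at their own pace and stop on an object; "force" is the grip in N (left out, the last holds). Time passes only in rows, so rows that repeat a pose let the fingers close. It gives the time, the measured TCP pose, the force and the opening at its end, in the units of the state.
- manip.read_state(): the state, without advancing time (a new reading comes with each control period).
- manip.read_camera(name): name is "scene" or "top" or "wrist"; returns a dict with "image" (420x560x3 uint8, red, green, blue), "K" (3x3 intrinsics, pixels), "k1" (the pictures are not rectified: a ray, as slopes to the right and down, at radius r is drawn at 1 + k1 r^2 times it, then the intrinsics apply), "world_to_cam" (4x4, takes a point from world to camera coordinates). Camera axes: x right, y down, z forward; pixel columns grow to the right and rows downward; lengths in m; the calibration is good to about 2 mm. A picture is of the moment at which its call begins. There is no depth.
- manip.job_done(): hands the job in, once; it reports no verdict.
Trained networks look in a picture, given as the dict that the camera call returned (one of the last four; its "shot" number tells which), for a name from the list of things; names that differ only in an ending like _2 or _b are one class to them, and where a whole thing is asked for, a point or a joint stands for the part that bears it (a point fixed in the world has none). Each returns a list of dicts, best first, with "score" (0 to 1); they miss things now and then, are a little off and sometimes report something else, mostly with a low value. They report only what shows in the picture. A call takes as long as a camera call.
- manip.spot_in(picture, name): "point" ([column, row] in pixels, amid what is visible of it).
- manip.silhouettes(picture, name): "pixels" (420x560 bool, what is visible of it) and "point" ([column, row] in pixels, amid what is visible of it).
- manip.tip_of(picture, name): "point" ([column, row] in pixels: a listed point, or the origin of a listed thing).
The state is a dict: "clock": time; "joints": joint angles; "qvel": joint speeds; "effort": joint torques, N m; "ee_pos": TCP position; "orientation": TCP orientation; "ft_force": force on the tool from outside, world axes, zero at the start; "torque": the same for the moment, N m; "finger_gap": finger opening in m.
Only numpy, scipy, OpenCV 4.12 (cv2) and the standard library are available. Lean on these libraries where they do the work, as an engineer would, in place of code of your own. Each camera call takes 0.05 s, during which the arm holds its last target.

### The job

Put every waxed cheese portion into the grey box base standing in the pump dock, then snap the green cover onto the base so that both blue clips catch over its rim. With the closed box still in the dock, press the red pedal all the way down to its stop, hold it there for about a second and let it come up again. Then move the closed box (its cover handle will carry it) to the middle of the wooden board, upright and lined up with the board's long side, without knocking over the pepper shaker or the candle.

Things in the scene. Friction and masses are not known exactly. Their poses are not given: they have to be found in the camera images.
- cheese_1: Cheese portion in orange wax with a pale cut face at its +x end, 70 x 32 x 36 mm (x, y, z), about 70 g; origin at the centre of its underside. Two or three of the four portions are present, lying flat on the worktop.
- cheese_2: As cheese_1.
- cheese_3: As cheese_1.
- cheese_4: As cheese_1.
- box: Grey base of the storage box, loose, about 0.25 kg, seated in the dock, 144 (x) x 212 (y) mm; origin at the centre of its underside. Floor plate 6 mm thick; on it an upstand wall, top 22 mm above the origin, 98 x 190 mm outside at its foot, leaning in 3 mm a side as a lead-in. The cover goes over the upstand and its rim rests on the plate. A blue spring clip stands midway along each long side.
- box_floor (a point): Centre of the upper face of the box's floor, 6 mm above the box's origin; axes as the box. Inside the upstand it measures about 86 (x) x 178 (y) mm: room for three portions side by side, each with its length along x, at y = -62, 0 and +62 mm.
- cover: Green cover, an upside-down tub, 124 (x) x 208 (y) mm over its 5 mm thick bottom rim, inside 101 x 193 x 50 mm deep, about 0.15 kg, standing rim down on the worktop; origin at the centre of the rim's underside; flat top 55 mm above it. Snapped home, its origin is 6 mm above the box's origin, same x, y and yaw (or turned by pi); put down loosely it rests on the clips' noses about 18 mm higher.
- cover_handle (a point): Middle of the white bar handle on the cover, 74 mm above the cover's origin; axes as the cover. Bar 14 mm wide (x), 90 long (y), 20 high, its top 84 mm above the cover's origin, on posts. About 10 to 15 N pressed down on its middle snaps both clips. The closed box (up to 0.7 kg) can be carried by it; loaded to one side it hangs level only if gripped over its centre of mass.
- clip_front (a joint): Blue sliding spring clip on the box's -x side, x = -55 to -70 mm, 50 mm long in y, sloping nose, top 28 mm above the box's origin. 0 m when in (as found, and when caught over the cover's rim), up to 0.012 m outward; the rim pushes it about 7 mm while passing.
- clip_back (a joint): The same on the box's +x side. If only one clip has caught, press the cover's flat top down again between the handle and the other clip.
- dock: Grey hand-pump dock, fixed, 180 (x) x 244 (y) mm slab with a seat 20 mm above the worktop, black rims 7 mm higher round the seat (clearance about 4 mm); origin on the worktop under the middle of the seat. On its -y side a 46 mm high pump housing (y = -122 to -152 mm), and beyond it the red pedal.
- pedal (a joint): Red pedal with a black ribbed tread, 84 (x) x 75 (y) mm, hinged at the dock's (0, -157, 30) mm along x; it slopes up away from the hinge. 0 rad at rest (up), 0.35 rad at its stop (level); a spring lifts it again. About 9 N at the pad brings it to the stop.
- pedal_pad (a point): Point on top of the pedal's tread where to press, 55 mm from the hinge. It sinks about 19 mm from rest to the stop.
- board: Wooden board, fixed, 250 (x) x 180 (y) x 14 mm; origin at the centre of its underside. The box goes on it with the box's long side (y) along the board's long side (x), either way round; box origin then 14 mm above the board's.
- pepper: Pepper shaker, 44 mm across, 90 mm tall, loose bystander; origin at the centre of its underside.
- candle: Green pillar candle, 52 mm across, 144 mm tall, loose bystander; origin at the centre of its underside.

How it is judged:
By the outcome, as a careful person would: the job done as asked, in the order asked, and still so for the second after the job is handed in, with the robot touching nothing.
Of cheese_1, cheese_2, cheese_3, cheese_4 only 2 to 3 are there at a start; the rules pass over those that are not, and their reading is None.
At some moment in a run one of cheese_1, cheese_2, cheese_3, cheese_4, cover may be knocked a few centimetres aside while the robot is not near it.
Once in a run the grip may slacken for a moment while it holds something.
It also fails if it takes over 210 s, if anything falls off the work surface, if the arm or the gripper's body presses on something with over 40 N, if the wrist force passes 120 N, or if a joint passes its speed limit or range.

## Working session

There is one attempt and no reset: what is moved stays moved. The work goes in short steps, Python scripts to look and compute and a tool call to move; the robot and the scene stay as the last step left them, time stands still between calls to the robot, and variables do not carry over. Pictures are saved under pics/ and viewed, and the job is handed in when it is done.

Besides the shell and the picture viewer there is one more tool, called after "Emit:" as name(argument=value, ...), one argument or row to a line, values as JSON. send_rows: Moves the arm, as the interface text tells. Its arguments: {"type":"object","properties":{"dp":{"type":"array"},"turn":{"type":"array"},"fingers":{"type":"array"},"force":{"type":"number"}},"required":["dp","turn","fingers"]}

```bash
mkdir -p pics; ls; cat > h.py <<'E'
import numpy as np, cv2
from station import manip
def save(p,n):
    cv2.imwrite(f'pics/{n}.png',cv2.cvtColor(p['image'],cv2.COLOR_RGB2BGR))
def ray(p,uv):
    K=np.array(p['K']);k1=p['k1']
    d=np.array([k1,0,0,0],float)
    s=cv2.undistortPoints(np.array([[uv]],float),K,d)[0,0]
    W=np.array(p['world_to_cam']);R=W[:3,:3];t=W[:3,3]
    return -R.T@t, R.T@np.array([s[0],s[1],1.])
def at_z(p,uv,z):
    o,d=ray(p,uv); return o+d*(z-o[2])/d[2]
def proj(p,P):
    W=np.array(p['world_to_cam']);P=np.atleast_2d(P)
    r,_=cv2.Rodrigues(W[:3,:3])
    return cv2.projectPoints(np.array(P,float),r,W[:3,3].copy(),np.array(p['K'],float),np.array([p['k1'],0,0,0],float))[0][:,0]
E
python3 - <<'E'
from h import *
np.set_printoptions(precision=3,suppress=True)
for n in ['scene','top','wrist']:
    p=manip.read_camera(n); save(p,n+'0'); 
    o,d=ray(p,(280,210)); print(n,o,d,p['k1'],p['K'])
    for nm in ['cheese_1','box','cover','cover_handle','dock','pedal_pad','board','pepper','candle']:
        print(nm,[(np.round(x['point'],1).tolist(),round(x['score'],2)) for x in manip.tip_of(p,nm)])
s=manip.read_state();print(s)
E
```

```text
pics
scene [-0.134  0.743  0.884] [ 0.556 -0.517 -0.651] -0.07963694755039905 [[487.527   0.    281.665]
 [  0.    487.527 200.584]
 [  0.      0.      1.   ]]
cheese_1 [([317.5, 267.5], 0.78), ([261.2, 308.1], 0.66), ([287.5, 286.4], 0.57)]
box [([273.7, 216.0], 0.82)]
cover [([196.1, 280.1], 0.69), ([189.1, 260.1], 0.36)]
cover_handle [([188.3, 258.0], 0.91)]
dock []
pedal_pad [([313.6, 170.0], 0.73)]
board [([394.7, 188.0], 0.72)]
pepper [([253.8, 184.1], 0.81)]
candle [([217.9, 204.6], 0.81)]
top [0.498 0.067 1.095] [ 0.089 -0.025 -0.996] -0.09213926542244247 [[420.124   0.    274.146]
 [  0.    420.124 209.042]
 [  0.      0.      1.   ]]
cheese_1 [([212.7, 275.9], 0.96), ([177.6, 282.0], 0.82), ([252.5, 283.2], 0.64)]
box [([259.2, 209.2], 0.61)]
cover [([154.8, 216.4], 0.98), ([284.8, 143.9], 0.56)]
cover_handle [([143.3, 217.7], 0.78)]
dock []
pedal_pad [([342.0, 186.2], 0.94)]
board []
pepper [([285.8, 148.5], 0.6)]
candle [([238.8, 150.8], 0.89)]
wrist [ 0.316 -0.572  0.374] [-0.266 -0.109 -0.958] -0.053394348950696086 [[301.531   0.    280.896]
 [  0.    301.531 207.295]
 [  0.      0.      1.   ]]
cheese_1 []
box []
cover []
cover_handle []
dock []
pedal_pad []
board []
pepper []
candle []
{'clock': 1.5, 'joints': array([ 1.075,  0.383,  0.044,  1.598, -0.018,  1.161, -0.05 ]), 'qvel': array([-0.001,  0.001,  0.   , -0.   ,  0.   ,  0.001, -0.002]), 'effort': array([ -0.   , -43.343,   1.023, -24.99 ,   0.01 ,   0.002,  -0.   ]), 'ee_pos': array([ 0.252, -0.599,  0.304]), 'orientation': array([-1.571, -0.   , -1.173]), 'ft_force': array([-0.45 ,  0.251, -0.062]), 'torque': array([-0.011, -0.003,  0.041]), 'finger_gap': 0.08550141498002306}
```

View pics/scene0.png

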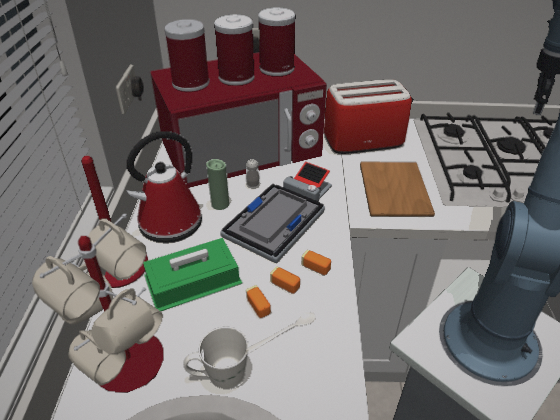

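View pics/top0.png

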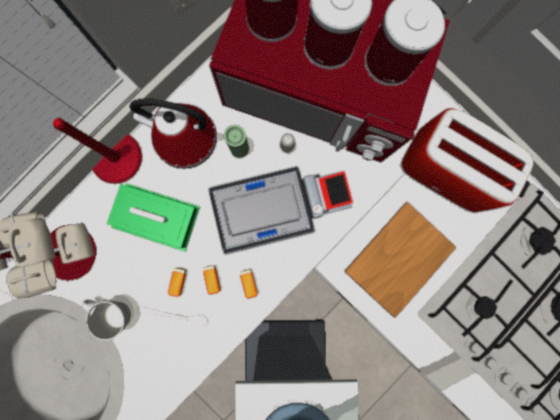

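View pics/wrist0.png

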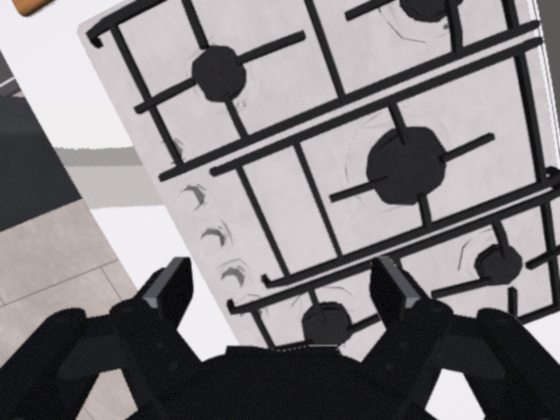

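```bash
cat >> h.py <<'E'
from scipy.optimize import minimize
def cub(dx,dy,z0,z1,x0=0,y0=0):
    return np.array([[x0+sx*dx/2,y0+sy*dy/2,z] for sx in(-1,1) for sy in(-1,1) for z in(z0,z1)])
MODEL={'cheese_1':cub(.07,.032,0,.036),
 'cover':np.vstack([cub(.124,.208,0,.005),cub(.111,.203,.05,.055)]),
 'cover_h':np.vstack([cub(.124,.208,0,.005),cub(.111,.203,.05,.055),cub(.014,.09,.08,.084)]),
 'box':cub(.144,.212,0,.006),
 'dock':cub(.18,.244,0,.027),
 'board':cub(.25,.18,0,.014)}
def pose(M,x,y,a,z):
    c,s=np.cos(a),np.sin(a); return M@np.array([[c,s,0],[-s,c,0],[0,0,1]])+[x,y,z]
def rmask(p,P,up=4):
    uv=proj(p,P); h=cv2.convexHull((uv*16*up+8).astype(np.int32))  # upsampled w/ subpixel
    m=np.zeros((420*up//1,560*up),np.uint8); cv2.fillConvexPoly(m,h,255,cv2.LINE_AA,4)
    return cv2.resize(m,(560,420),interpolation=cv2.INTER_AREA)/255.
def fit(views,M,g,z):
    "views: list of (picture,mask). g=[x,y,yaw]"
    def cost(q):
        c=0
        for p,m in views:
            r=rmask(p,pose(M,*q,z),2); i=(r*m).sum(); c+=1-i/(r.sum()+m.sum()-i)
        return c/len(views)
    best=None
    for da in (0,np.pi/2,np.pi/4,-np.pi/4):
        s0=np.array([g[0],g[1],g[2]+da])
        r=minimize(cost,s0,method='Nelder-Mead',options=dict(initial_simplex=[s0,s0+[.02,0,0],s0+[0,.02,0],s0+[0,0,.3]],xatol=2e-4,fatol=1e-4,maxiter=150))
        if best is None or r.fun<best.fun: best=r
    return best.x,best.fun
E
cat > m1.py <<'E'
from h import *
np.set_printoptions(precision=4,suppress=True)
pt=manip.read_camera('top'); ps=manip.read_camera('scene')
for n,zc,z0 in [('cheese_1',.018,0),('cover',.03,0),('box',.03,.02),('board',.014,0),('dock',.02,0),('pedal',0.03,0),('pepper',0.04,0),('candle',0.07,0)]:
    T=manip.silhouettes(pt,n);S=manip.silhouettes(ps,n)
    print(n,'top',[(np.round(t['point']).tolist(),round(t['score'],2),int(t['pixels'].sum())) for t in T],'scene',[(np.round(t['point']).tolist(),round(t['score'],2),int(t['pixels'].sum())) for t in S])
    for t in T:
        if t['score']<.5: continue
        g=at_z(pt,t['point'],zc); print('  c',g)
        if n not in MODEL: continue
        v=[(pt,t['pixels'].astype(float))]
        print('   top fit',*fit(v,MODEL['cover_h' if n=='cover' else n],[g[0],g[1],0.],z0))
        for s in S:
            gs=at_z(ps,s['point'],zc)
            if np.hypot(*(gs-g)[:2])<.03 and n in('cheese_1','cover'):
                print('   both',*fit(v+[(ps,s['pixels'].astype(float))],MODEL['cover_h' if n=='cover' else n],[g[0],g[1],0.],z0))
E
python3 m1.py
```

```text
cheese_1 top [([176.0, 284.0], 0.77, 357), ([212.0, 276.0], 0.58, 360), ([249.0, 284.0], 0.57, 394)] scene [([262.0, 300.0], 0.85, 518), ([287.0, 279.0], 0.61, 560), ([319.0, 262.0], 0.56, 480)]
  c [0.4081 0.3066 0.018 ]
   top fit [ 0.4139  0.3048 -0.3784] 0.23976163412677165
   both [ 0.4114  0.306  -0.3341] 0.21603749178071963
  c [0.4284 0.2145 0.018 ]
   top fit [0.4205 0.2154 0.2403] 0.1860011179231471
   both [0.418  0.216  0.2098] 0.18189912908767036
  c [0.4063 0.1207 0.018 ]
   top fit [0.4086 0.1219 0.263 ] 0.08745461432570512
   both [0.4086 0.1217 0.2556] 0.16453813554338387
cover top [([151.0, 216.0], 0.96, 3817)] scene [([193.0, 274.0], 0.56, 4542)]
  c [0.5803 0.3692 0.03  ]
   top fit [0.5814 0.3654 2.8342] 0.0709549077947974
   both [0.5797 0.3677 2.8156] 0.07262941630569858
box top [([237.0, 140.0], 0.33, 642), ([399.0, 261.0], 0.27, 6624)] scene [([193.0, 276.0], 0.74, 4592), ([272.0, 216.0], 0.55, 3008)]
board top [([402.0, 260.0], 0.73, 6519), ([154.0, 217.0], 0.49, 3973)] scene [([396.0, 193.0], 0.78, 3276)]
  c [ 0.4624 -0.274   0.014 ]
   top fit [ 0.4651 -0.2738  2.3742] 0.03960704394869752
dock top [([308.0, 199.0], 0.66, 3453), ([153.0, 218.0], 0.64, 3807)] scene [([297.0, 194.0], 0.67, 2789)]
  c [ 0.6233 -0.0335  0.02  ]
   top fit [ 0.6175 -0.019   0.2041] 0.6527363117044106
  c [0.5759 0.3667 0.02  ]
   top fit [ 0.6132  0.3737 -0.3234] 0.4360373517745231
pedal top [([334.0, 193.0], 0.89, 990), ([288.0, 143.0], 0.21, 235)] scene [([312.0, 176.0], 0.77, 523)]
  c [ 0.6351 -0.1001  0.03  ]
pepper top [([287.0, 144.0], 0.74, 271)] scene [([248.0, 175.0], 0.79, 349), ([311.0, 175.0], 0.63, 544)]
  c [0.7619 0.0193 0.04  ]
candle top [([238.0, 141.0], 0.96, 619)] scene [([258.0, 302.0], 0.71, 502), ([215.0, 184.0], 0.6, 923), ([274.0, 217.0], 0.39, 3071)]
  c [0.7624 0.1445 0.07  ]
```

```bash
cat > m2.py <<'E'
from h import *
np.set_printoptions(precision=4,suppress=True)
pt=manip.read_camera('top'); ps=manip.read_camera('scene')
def hsv(p): return cv2.cvtColor(p['image'],cv2.COLOR_RGB2HSV)
def comps(m,lo,hi):
    n,l,st,c=cv2.connectedComponentsWithStats(m.astype(np.uint8))
    return [((l==i).astype(float),c[i],st[i,4]) for i in range(1,n) if lo<st[i,4]<hi]
ht,hs=hsv(pt),hsv(ps)
def orange(h): return (h[...,0]>5)&(h[...,0]<28)&(h[...,1]>120)&(h[...,2]>90)
def green(h): return (h[...,0]>50)&(h[...,0]<75)&(h[...,1]>120)&(h[...,2]>50)
def blue(h): return (h[...,0]>100)&(h[...,0]<125)&(h[...,1]>130)&(h[...,2]>70)
for nm,f,zc,mod in [('cheese',orange,.018,'cheese_1'),('cover',green,.03,'cover')]:
    T=comps(f(ht),150,5000);S=comps(f(hs),150,6000)
    for m,c,a in T:
        g=at_z(pt,c,zc)
        print(nm,c,a,g)
        if a>1500 and nm=='cheese': continue
        v=[(pt,m)]
        r=fit(v,MODEL[mod],[g[0],g[1],0.],0); print('   top',*r)
        for m2,c2,a2 in S:
            if np.hypot(*(at_z(ps,c2,zc)-g)[:2])<.04:
                print('  scene',a2,*fit([(ps,m2)],MODEL[mod],r[0],0))
                print('  both',*fit(v+[(ps,m2)],MODEL[mod],r[0],0))
for p,h in((pt,ht),(ps,hs)):
    print('blue',[(c,a,at_z(p,c,.046)) for m,c,a in comps(blue(h),20,800)])
if __name__=='__main__':
    cv2.imwrite('pics/zt.png',cv2.cvtColor(cv2.resize(pt['image'][110:330,100:470],None,fx=2.1,fy=2.1,interpolation=cv2.INTER_CUBIC),cv2.COLOR_RGB2BGR))
    cv2.imwrite('pics/zs.png',cv2.cvtColor(cv2.resize(ps['image'][130:330,130:350],None,fx=3,fy=3,interpolation=cv2.INTER_CUBIC),cv2.COLOR_RGB2BGR))
E
python3 m2.py
```

```text
cheese [211.485  280.9535] 301 [0.4149 0.2156 0.018 ]
   top [0.416  0.2153 0.3004] 0.3195801343995459
  scene 473 [ 0.418   0.217  -0.0117] 0.2802585581426025
  both [0.419  0.2159 0.0751] 0.3049349361591921
cheese [176.1221 283.3927] 303 [0.4091 0.306  0.018 ]
   top [ 0.4134  0.3039 -0.387 ] 0.35444625611438607
  scene 446 [ 0.4132  0.3034 -0.4105] 0.2759080477454261
  both [ 0.4131  0.3037 -0.4108] 0.3156666421662173
cheese [248.6923 284.986 ] 286 [0.4041 0.121  0.018 ]
   top [0.4073 0.1215 0.1948] 0.31318629574520174
  scene 445 [0.4078 0.1234 0.0219] 0.28725413655023035
  both [0.4086 0.1211 0.1941] 0.3038313508334426
cover [153.0586 216.2075] 3398 [0.5802 0.3641 0.03  ]
   top [0.5801 0.3643 2.8359] 0.17283507487050642
  scene 3947 [0.5785 0.3658 2.8065] 0.18831036271813084
  both [0.5795 0.3653 5.9595] 0.18087049962039392
blue [(array([254.7925, 184.9717]), np.int32(106), array([0.6559, 0.1031, 0.046 ])), (array([266.3182, 233.3182]), np.int32(88), array([0.534, 0.075, 0.046]))]
blue [(array([254.3565, 204.3304]), np.int32(115), array([0.6457, 0.1122, 0.046 ])), (array([294.1327, 222.449 ]), np.int32(98), array([0.5213, 0.0848, 0.046 ]))]
```

View zoom.

View pics/zt.png

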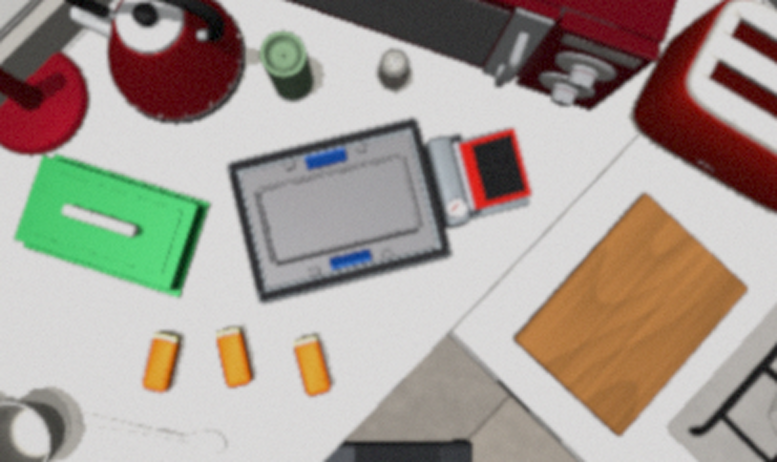

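View pics/zs.png

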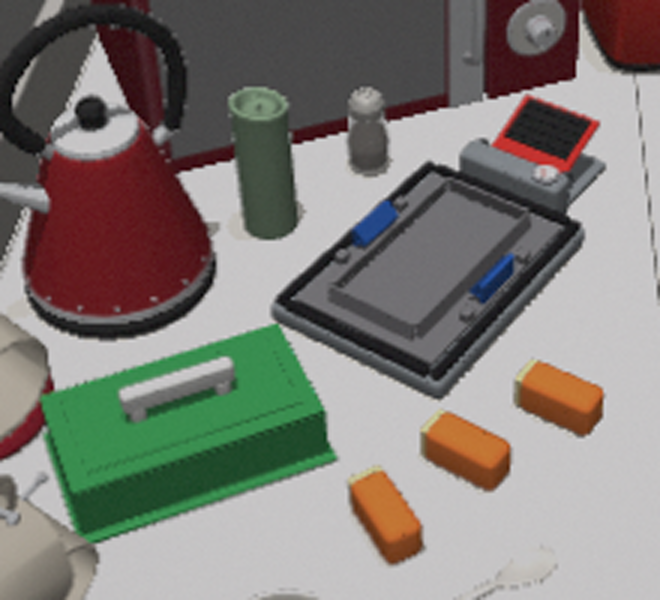

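```bash
cat > m3.py <<'E'
from h import *
import sys
np.set_printoptions(precision=4,suppress=True)
def hsv(p): return cv2.cvtColor(cv2.GaussianBlur(p['image'],(3,3),0),cv2.COLOR_RGB2HSV)
def comps(m,lo,hi,fill=True):
    n,l,st,c=cv2.connectedComponentsWithStats(m.astype(np.uint8)); out=[]
    for i in range(1,n):
        if lo<st[i,4]<hi:
            mm=(l==i).astype(np.uint8)
            if fill:
                cs,_=cv2.findContours(mm,cv2.RETR_EXTERNAL,cv2.CHAIN_APPROX_NONE); cv2.drawContours(mm,cs,-1,1,-1)
            out.append((mm.astype(float),c[i],mm.sum()))
    return out
def orange(h): return (h[...,0]>5)&(h[...,0]<40)&(h[...,1]>50)&(h[...,2]>90)
def green(h): return (h[...,0]>45)&(h[...,0]<80)&(h[...,1]>130)&(h[...,2]>30)
def blue(h): return (h[...,0]>100)&(h[...,0]<125)&(h[...,1]>130)&(h[...,2]>70)
def brown(h): return (h[...,0]>5)&(h[...,0]<25)&(h[...,1]>70)&(h[...,2]>60)
def run(which,z0=0):
    pt=manip.read_camera('top'); ps=manip.read_camera('scene')
    ht,hs=hsv(pt),hsv(ps); res={}
    C={'cheese':(orange,.018,'cheese_1',150,1200),'cover':(green,.03,'cover',1500,6000),'board':(brown,.014,'board',3000,9000)}
    for nm in which:
        f,zc,mod,lo,hi=C[nm]
        T=comps(f(ht),lo,hi);S=comps(f(hs),lo,hi)
        for m,c,a in T:
            g=at_z(pt,c,zc+z0)
            r=fit([(pt,m)],MODEL[mod],[g[0],g[1],0.],z0)
            if r[1]>.25: continue
            print(nm,c,a,' top',*r)
            for m2,c2,a2 in S:
                if np.hypot(*(at_z(ps,c2,zc+z0)-g)[:2])<.04:
                    print('  scene',a2,*fit([(ps,m2)],MODEL[mod],r[0],z0))
                    print('  both',*fit([(pt,m),(ps,m2)],MODEL[mod],r[0],z0))
    return pt,ps
if __name__=='__main__': run(sys.argv[1].split(','))
E
python3 m3.py cheese,cover,board
```

```text
cheese [211.4069 280.5293] 376  top [0.4176 0.2158 0.2278] 0.15312392251858764
  scene 528 [0.4169 0.217  0.0523] 0.20585153924011623
  both [0.4176 0.2157 0.2223] 0.18436276610934155
cheese [176.2979 282.772 ] 386  top [ 0.4118  0.3049 -0.263 ] 0.18342021382561935
  scene 514 [ 0.4119  0.3043 -0.347 ] 0.18569806045780157
  both [ 0.4126  0.3043 -0.3254] 0.1893521575262791
cheese [248.6055 284.6055] 365  top [0.4068 0.1214 0.2547] 0.1406322770543419
  scene 507 [0.4065 0.1236 0.1086] 0.1960265148211372
  both [0.4069 0.1215 0.2537] 0.17156253832294766
cover [153.3756 216.2631] 3601  top [ 0.583   0.3696 -0.3202] 0.12329649995369163
  scene 4216 [ 0.5794  0.365  -0.3531] 0.12967145308173755
  both [0.5805 0.3633 2.8079] 0.1267071997503238
board [400.1165 259.2452] 6394  top [ 0.4662 -0.2739 -0.7619] 0.057525254510435886
  scene 3243 [ 0.4648 -0.2747  2.368 ] 0.0895313695591139
  both [ 0.4661 -0.2747 -0.7591] 0.07348904212961022
```

```bash
cat > m4.py <<'E'
from m3 import *
pt=manip.read_camera('top'); ps=manip.read_camera('scene')
ht,hs=hsv(pt),hsv(ps)
A=[c for m,c,a in comps(blue(ht),20,800)];B=[c for m,c,a in comps(blue(hs),20,800)]
P=[]
for a,b in zip(A,B):
    o1,d1=ray(pt,a);o2,d2=ray(ps,b)
    t=np.linalg.lstsq(np.array([d1,-d2]).T,o2-o1,rcond=None)[0]
    q1,q2=o1+t[0]*d1,o2+t[1]*d2; print(q1,q2); P.append((q1+q2)/2)
P=np.array(P);d=P[0]-P[1];print('mid',P.mean(0),'yaw',np.arctan2(d[1],d[0]),np.linalg.norm(d))
dark=(ht[...,2]<90); 
reg=np.zeros_like(dark);reg[160:260,200:322]=1
cs=comps(dark&reg,100,20000); m,c,a=max(cs,key=lambda t:t[2])
from_pts=np.argwhere(m>0)[:,::-1].astype(np.int32)
print(a,cv2.minAreaRect(from_pts))
for dims,z in (((.18,.244),.0),((.166,.234),.0),):
    for M in (cub(*dims,0,.027),cub(*dims,.02,.027)):
        print(dims,*fit([(pt,m)],M,[.6,.088,.22],0))
print('pad',[at_z(pt,t['point'],.049) for t in manip.tip_of(pt,'pedal_pad')][:1],[at_z(ps,t['point'],.049) for t in manip.tip_of(ps,'pedal_pad')][:1])
print('box',[at_z(pt,t['point'],.02) for t in manip.tip_of(pt,'box')][:1],[at_z(ps,t['point'],.02) for t in manip.tip_of(ps,'box')][:1],[at_z(pt,t['point'],.026) for t in manip.tip_of(pt,'box_floor')][:1])
E
python3 m4.py
```

```text
[0.6578 0.1036 0.0341] [0.657  0.1027 0.0339]
[0.5346 0.0746 0.0316] [0.5329 0.073  0.0315]
mid [0.5956 0.0885 0.0328] yaw 0.23327092414821055 0.12706059525015667
6170 ((261.79412841796875, 209.17648315429688), (66.21221923828125, 94.5888900756836), 75.96376037597656)
(0.18, 0.244) [0.5987 0.0867 0.2418] 0.09380271939186613
(0.18, 0.244) [0.5987 0.0859 3.3814] 0.0925062769253131
(0.166, 0.234) [0.5963 0.0879 0.235 ] 0.027711635898822085
(0.166, 0.234) [0.5961 0.0877 0.2357] 0.028479110737882896
pad [array([ 0.6501, -0.1176,  0.049 ])] [array([ 0.6512, -0.1167,  0.049 ])]
box [array([0.5967, 0.0958, 0.02  ])] [array([0.5838, 0.0907, 0.02  ])] [array([0.5949, 0.0765, 0.026 ])]
```

Emit:
send_rows(
  dp=[
    [40,60,20],
    [80,120,20],
    [110,180,20],
    [135,240,20],
    [150,300,20],
    [160,360,20],
    [165,420,20],
    [170,480,20],
    [165,540,20],
    [165,600,20],
  ],
  turn=[
    [0,0,0],
    [0,0,-0.05],
    [0,0,-0.1],
    [0,0,-0.15],
    [0,0,-0.15],
    [0,0,-0.15],
    [0,0,-0.15],
    [0,0,-0.15],
    [0,0,-0.15],
    [0,0,-0.15],
  ],
  fingers=[1,1,1,1,1,1,1,1,1,1],
  force=40,
)

```text
clock: 4.2
ee_pos: [0.4167, -0.0131, 0.3243]
orientation: [-1.569, -0.001, -1.323]
ft_force: [1.1, -0.2, -0.1]
finger_gap: 0.0855
```

Emit:
send_rows(
  dp=[
    [0,50,-10],
    [-5,100,-60],
    [-10,134,-110],
    [-10,134,-124],
    [-10,134,-124],
  ],
  turn=[
    [0,0,0],
    [0,0,0],
    [0,0,0],
    [0,0,0],
    [0,0,0],
  ],
  fingers=[1,1,1,1,1],
)

```text
clock: 4.82
ee_pos: [0.4056, 0.1192, 0.1985]
orientation: [-1.575, 0.001, -1.321]
ft_force: [0.2, 0.4, 0.3]
finger_gap: 0.0853
```

```bash
python3 - <<'E'
from h import *
p=manip.read_camera('wrist'); im=p['image'].copy()
for q,c in (((.407,.1215,.24),(0,0,255)),((.4175,.216,.2),(0,255,0))):
    for u in proj(p,pose(MODEL['cheese_1'],*q,0)): cv2.circle(im,tuple(int(x) for x in u),3,c,-1)
# expected grasp point
s=manip.read_state(); g=s['ee_pos']-[0,0,.054]; print(s['ee_pos'],proj(p,g))
p2=dict(p,image=im); save(p2,'w1')
E
```

```text
[0.4068215  0.11886039 0.19977087] [[281.52370717 276.91646323]]
```

View pics/w1.png

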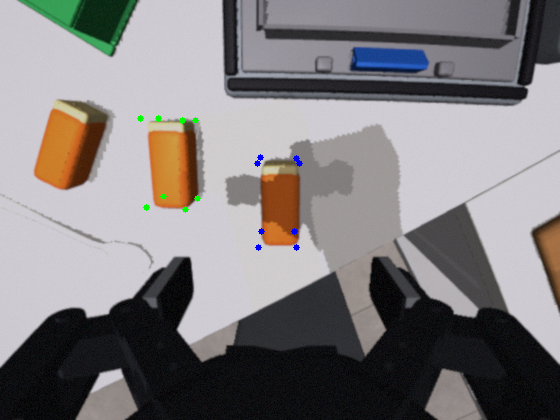

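Emit:
send_rows(
  dp=[
    [0,2,-50],
    [0,2,-100],
    [0,2,-120],
    [0,2,-120],
    [0,2,-120],
    [0,2,-120],
    [0,2,-120],
  ],
  turn=[
    [0,0,0],
    [0,0,0],
    [0,0,0],
    [0,0,0],
    [0,0,0],
    [0,0,0],
    [0,0,0],
  ],
  fingers=[1,1,1,1,0,0,0],
)

```text
clock: 5.75
ee_pos: [0.4078, 0.121, 0.0809]
orientation: [-1.568, -0.0, -1.323]
ft_force: [0.7, 0.1, 0.6]
finger_gap: 0.0319
```

Emit:
send_rows(
  dp=[
    [0,0,0],
    [0,0,40],
    [0,0,90],
    [0,0,110],
    [0,0,110],
  ],
  turn=[
    [0,0,0],
    [0,0,0],
    [0,0,0],
    [0,0,0],
    [0,0,0],
  ],
  fingers=[0,0,0,0,0],
)

```text
clock: 6.38
ee_pos: [0.4082, 0.1212, 0.1916]
orientation: [-1.566, -0.001, -1.323]
ft_force: [-0.4, 0.5, -0.7]
finger_gap: 0.0314
```

```bash
python3 - <<'E'
from h import *
p=manip.read_camera('wrist'); save(p,'w2')
a=.235;c,s=np.cos(a),np.sin(a)
for y in (-.054,0,.054): print(y,.596-s*y,.088+c*y)
E
```

```text
-0.054 0.6085735212176705 0.03548422556803727
0 0.596 0.088
0.054 0.5834264787823294 0.14051577443196273
```

View pics/w2.png

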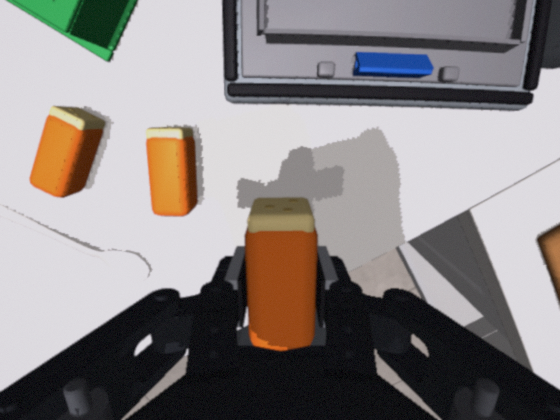

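Emit:
send_rows(
  dp=[
    [50,-20,10],
    [100,-42,10],
    [150,-64,10],
    [200,-86,10],
    [201,-86,-30],
    [201,-86,-65],
    [201,-86,-80],
    [201,-86,-80],
    [201,-86,-80],
  ],
  turn=[
    [0,0,-0.01],
    [0,0,-0.01],
    [0,0,-0.01],
    [0,0,-0.01],
    [0,0,-0.01],
    [0,0,-0.01],
    [0,0,-0.01],
    [0,0,-0.01],
    [0,0,-0.01],
  ],
  fingers=[0,0,0,0,0,0,0,0,0],
)

```text
clock: 7.55
ee_pos: [0.6077, 0.0352, 0.1094]
orientation: [-1.571, 0.0, -1.332]
ft_force: [-0.5, -1.0, -0.6]
finger_gap: 0.0316
```

```bash
python3 - <<'E'
from h import *
p=manip.read_camera('wrist'); save(p,'w3'); print(manip.read_state()['ee_pos'])
E
```

```text
[0.6078601  0.03512582 0.10967649]
```

View pics/w3.png

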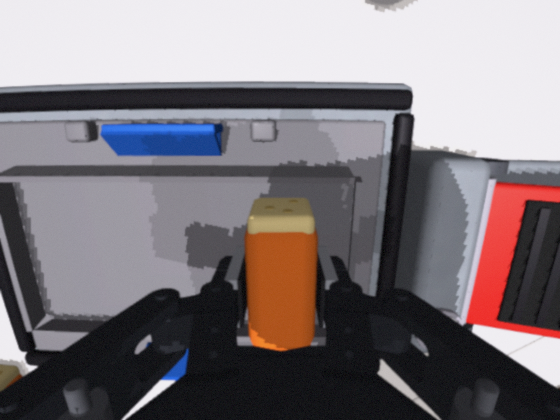

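Emit:
send_rows(
  dp=[
    [0,0,-2],
    [0,0,-2],
    [0,0,-2],
    [0,0,-2],
    [0,0,20],
    [0,0,60],
    [0,0,110],
    [0,0,110],
  ],
  turn=[
    [0,0,0],
    [0,0,0],
    [0,0,0],
    [0,0,0],
    [0,0,0],
    [0,0,0],
    [0,0,0],
    [0,0,0],
  ],
  fingers=[0,0.48,0.48,0.48,0.48,0.48,1,1],
)

```text
clock: 8.6
ee_pos: [0.6118, 0.036, 0.2272]
orientation: [-1.558, -0.002, -1.333]
ft_force: [0.3, 0.2, 0.0]
finger_gap: 0.0755
```

```bash
python3 - <<'E'
from h import *
p=manip.read_camera('wrist'); save(p,'w4'); print(manip.read_state()['ee_pos'])
E
python3 m3.py cheese
```

```text
[0.61005779 0.03550613 0.22431488]
cheese [211.4462 280.6478] 372  top [0.417  0.2155 0.2333] 0.1618825277232453
  scene 528 [0.4172 0.217  0.0711] 0.20544033486260227
  both [0.4169 0.2156 0.2034] 0.1891514889315632
cheese [176.2749 282.8901] 382  top [ 0.4118  0.3048 -0.248 ] 0.1917561534248392
  scene 514 [ 0.4118  0.3045 -0.346 ] 0.18567187636427163
  both [ 0.4118  0.3047 -0.3262] 0.1934435006003048
```

View pics/w4.png

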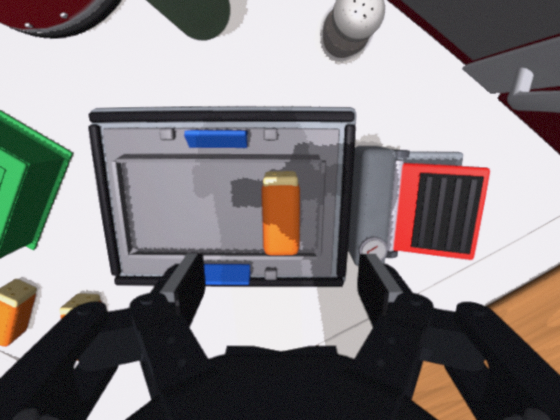

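Emit:
send_rows(
  dp=[
    [-45,40,0],
    [-90,80,0],
    [-140,130,0],
    [-193,180,0],
    [-193,180,-50],
    [-193,180,-100],
    [-193,180,-138],
    [-193,180,-138],
    [-193,180,-138],
    [-193,180,-138],
  ],
  turn=[
    [0,0,-0.05],
    [0,0,-0.05],
    [0,0,-0.05],
    [0,0,-0.05],
    [0,0,-0.05],
    [0,0,-0.05],
    [0,0,-0.05],
    [0,0,-0.05],
    [0,0,-0.05],
    [0,0,-0.05],
  ],
  fingers=[1,1,1,1,1,1,1,1,0,0],
)

```text
clock: 10.0
ee_pos: [0.4163, 0.2155, 0.0835]
orientation: [-1.567, 0.001, -1.383]
ft_force: [0.8, -0.1, -0.2]
finger_gap: 0.0516
```

Emit:
send_rows(
  dp=[
    [0,0,0],
    [0,0,0],
    [0,0,40],
    [0,0,90],
    [0,0,120],
    [0,0,120],
  ],
  turn=[
    [0,0,0],
    [0,0,0],
    [0,0,0],
    [0,0,0],
    [0,0,0],
    [0,0,0],
  ],
  fingers=[0,0,0,0,0,0],
)

```text
clock: 10.75
ee_pos: [0.4167, 0.2158, 0.2046]
orientation: [-1.564, 0.001, -1.383]
ft_force: [0.8, 0.3, -0.9]
finger_gap: 0.0313
```

```bash
python3 - <<'E'
from h import *
p=manip.read_camera('wrist'); save(p,'w5'); print(manip.read_state()['ee_pos'])
E
```

```text
[0.41550852 0.21494191 0.20286496]
```

View pics/w5.png

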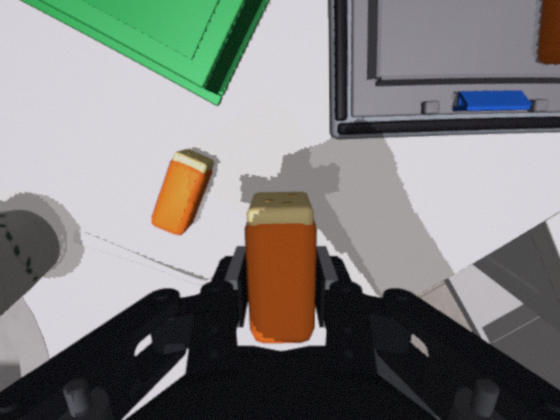

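Emit:
send_rows(
  dp=[
    [55,-25,0],
    [110,-50,0],
    [167,-75,0],
    [167,-75,0],
    [167,-75,-45],
    [167,-75,-80],
    [167,-75,-92],
    [167,-75,-92],
    [167,-75,-92],
  ],
  turn=[
    [0,0,0.047],
    [0,0,0.047],
    [0,0,0.047],
    [0,0,0.047],
    [0,0,0.047],
    [0,0,0.047],
    [0,0,0.047],
    [0,0,0.047],
    [0,0,0.047],
  ],
  fingers=[0,0,0,0,0,0,0,0,0],
)

```text
clock: 11.92
ee_pos: [0.5812, 0.1404, 0.1095]
orientation: [-1.572, 0.0, -1.335]
ft_force: [0.0, -0.8, -0.1]
finger_gap: 0.0312
```

```bash
python3 - <<'E'
from h import *
p=manip.read_camera('wrist'); save(p,'w6'); print(manip.read_state()['ee_pos'])
E
```

```text
[0.58139652 0.1401626  0.10952447]
```

View pics/w6.png

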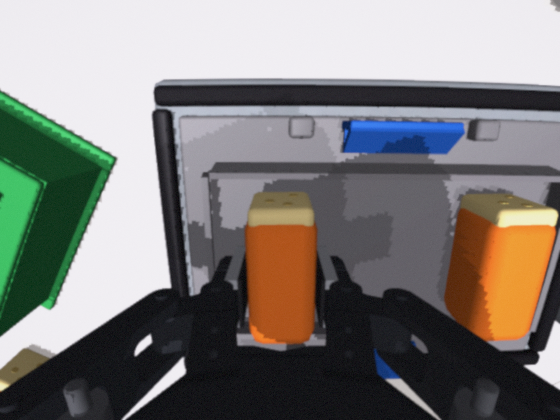

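Emit:
send_rows(
  dp=[
    [2,0,-2],
    [2,0,-2],
    [2,0,-2],
    [2,0,-2],
    [2,0,20],
    [2,0,60],
    [2,0,110],
    [2,0,110],
  ],
  turn=[
    [0,0,0],
    [0,0,0],
    [0,0,0],
    [0,0,0],
    [0,0,0],
    [0,0,0],
    [0,0,0],
    [0,0,0],
  ],
  fingers=[0,0.48,0.48,0.48,0.48,0.48,1,1],
)

```text
clock: 12.98
ee_pos: [0.5875, 0.1417, 0.2269]
orientation: [-1.558, -0.0, -1.336]
ft_force: [0.6, 1.4, -0.3]
finger_gap: 0.0753
```

```bash
python3 - <<'E'
from h import *
p=manip.read_camera('wrist'); save(p,'w7'); print(manip.read_state()['ee_pos'])
E
python3 m3.py cheese
```

```text
[0.58588372 0.14080656 0.22407505]
cheese [281.6509 204.2369] 401  top [0.6094 0.0352 0.2458] 0.0942894714753364
  scene 395 [0.6299 0.014  0.1096] 0.16469258326476
  both [0.61   0.0347 0.2379] 0.3340747035243403
cheese [176.3627 282.7409] 391  top [ 0.4123  0.3046 -0.2614] 0.17272983877662829
  scene 515 [ 0.412   0.3044 -0.3438] 0.18434371766583146
  both [ 0.4121  0.3047 -0.3195] 0.18320786832699903
```

View pics/w7.png

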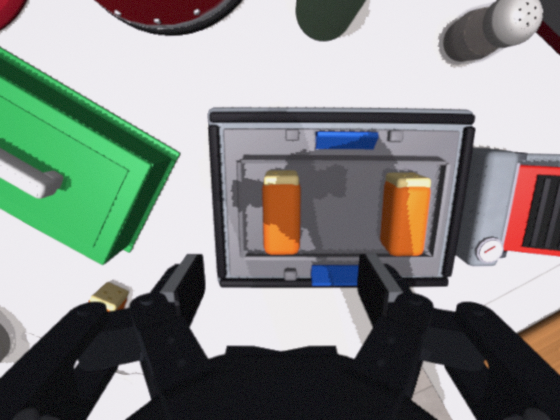

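Emit:
send_rows(
  dp=[
    [-45,40,0],
    [-90,80,0],
    [-130,125,0],
    [-172,164,0],
    [-172,164,-50],
    [-172,164,-100],
    [-172,164,-136],
    [-172,164,-136],
    [-172,164,-136],
    [-172,164,-136],
  ],
  turn=[
    [0,0,-0.14],
    [0,0,-0.28],
    [0,0,-0.4],
    [0,0,-0.53],
    [0,0,-0.53],
    [0,0,-0.53],
    [0,0,-0.53],
    [0,0,-0.53],
    [0,0,-0.53],
    [0,0,-0.53],
  ],
  fingers=[1,1,1,1,1,1,1,1,0,0],
)

```text
clock: 14.38
ee_pos: [0.4131, 0.3048, 0.0855]
orientation: [-1.569, 0.003, -1.866]
ft_force: [0.1, 0.5, -0.2]
finger_gap: 0.0517
```

Emit:
send_rows(
  dp=[
    [0,0,0],
    [0,0,0],
    [0,0,40],
    [0,0,90],
    [0,0,120],
    [0,0,120],
  ],
  turn=[
    [0,0,0],
    [0,0,0],
    [0,0,0],
    [0,0,0],
    [0,0,0],
    [0,0,0],
  ],
  fingers=[0,0,0,0,0,0],
)

```text
clock: 15.12
ee_pos: [0.4135, 0.3052, 0.207]
orientation: [-1.566, 0.005, -1.866]
ft_force: [0.4, -0.3, -1.0]
finger_gap: 0.0313
```

```bash
python3 - <<'E'
from h import *
p=manip.read_camera('wrist'); save(p,'w8'); print(manip.read_state()['ee_pos'])
E
```

```text
[0.41249474 0.30411882 0.20500843]
```

View pics/w8.png

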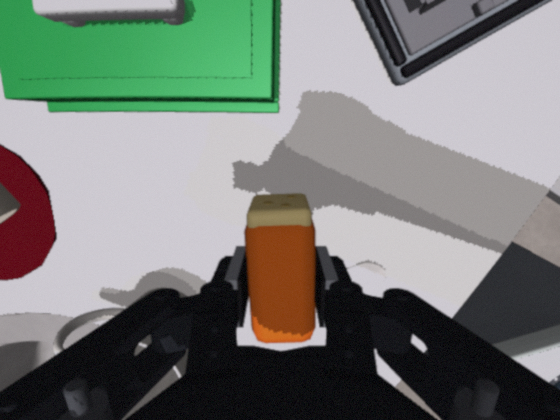

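Emit:
send_rows(
  dp=[
    [30,-50,0],
    [70,-100,10],
    [110,-150,10],
    [150,-190,10],
    [183,-216,10],
    [183,-216,0],
    [183,-216,-45],
    [183,-216,-80],
    [183,-216,-92],
    [183,-216,-92],
  ],
  turn=[
    [0,0,0.12],
    [0,0,0.24],
    [0,0,0.36],
    [0,0,0.48],
    [0,0,0.53],
    [0,0,0.53],
    [0,0,0.53],
    [0,0,0.53],
    [0,0,0.53],
    [0,0,0.53],
  ],
  fingers=[0,0,0,0,0,0,0,0,0,0],
)

```text
clock: 16.42
ee_pos: [0.5934, 0.0892, 0.1112]
orientation: [-1.574, 0.001, -1.334]
ft_force: [-0.3, 1.0, -0.4]
finger_gap: 0.0309
```

```bash
python3 - <<'E'
from h import *
p=manip.read_camera('wrist'); save(p,'w9'); print(manip.read_state()['ee_pos'])
E
```

```text
[0.59382272 0.08906908 0.11128041]
```

View pics/w9.png

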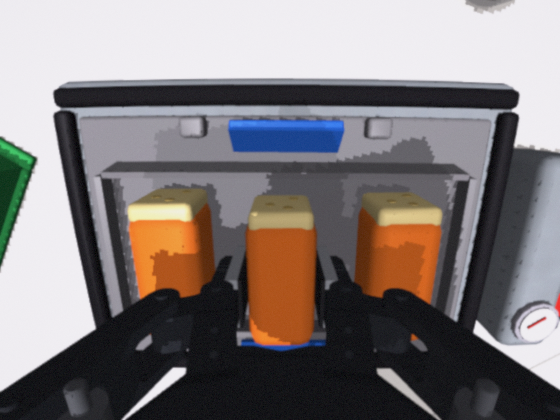

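Emit:
send_rows(
  dp=[
    [2,-1,-2],
    [2,-1,-2],
    [2,-1,-2],
    [2,-1,-2],
    [2,-1,20],
    [2,-1,60],
    [2,-1,110],
    [2,-1,110],
  ],
  turn=[
    [0,0,0],
    [0,0,0],
    [0,0,0],
    [0,0,0],
    [0,0,0],
    [0,0,0],
    [0,0,0],
    [0,0,0],
  ],
  fingers=[0,0.46,0.46,0.46,0.46,0.46,1,1],
)

```text
clock: 17.48
ee_pos: [0.6008, 0.0881, 0.2291]
orientation: [-1.558, -0.001, -1.336]
ft_force: [-0.2, 1.0, 0.4]
finger_gap: 0.0737
```

```bash
python3 - <<'E'
from h import *
p=manip.read_camera('wrist'); save(p,'w10'); print(manip.read_state()['ee_pos'])
E
python3 m3.py cover
```

```text
[0.59904861 0.08754507 0.22626544]
cover [153.368  216.2816] 3598  top [ 0.581   0.3674 -0.3419] 0.12393306438137075
  scene 4215 [ 0.5792  0.3656 -0.3654] 0.1298898376285883
  both [ 0.5805  0.3638 -0.3332] 0.12695098642337288
```

View pics/w10.png

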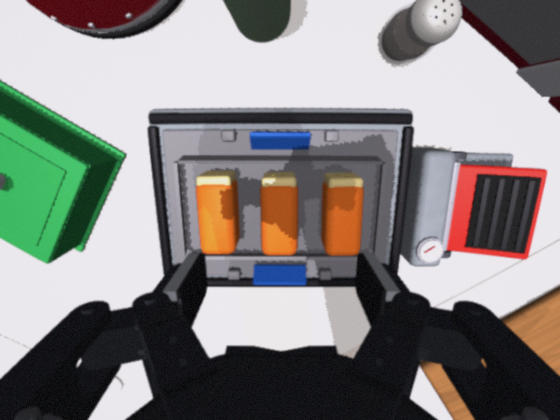

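Emit:
send_rows(
  dp=[
    [-3,47,40],
    [-6,93,40],
    [-9,140,40],
    [-12,186,40],
    [-15,233,40],
    [-18,279,40],
    [-18,279,40],
    [-18,279,40],
  ],
  turn=[
    [0,0,0.17],
    [0,0,0.34],
    [0,0,0.51],
    [0,0,0.68],
    [0,0,0.85],
    [0,0,1.01],
    [0,0,1.01],
    [0,0,1.01],
  ],
  fingers=[1,1,1,1,1,1,1,1],
)

```text
clock: 18.62
ee_pos: [0.5785, 0.365, 0.26]
orientation: [-1.574, 0.002, -0.326]
ft_force: [1.0, -0.5, -0.7]
finger_gap: 0.0854
```

```bash
cat > cv.py <<'E'
from m3 import *
import sys
p=manip.read_camera('wrist'); save(p,sys.argv[1]); h=hsv(p)
s=manip.read_state();print(s['ee_pos'],s['orientation'])
# white handle: low-sat bright inside the green hull, by z=.084 top
g=comps(green(h),2000,200000); m,c,a=max(g,key=lambda t:t[2]); 
hull=cv2.convexHull(np.argwhere(m>0)[:,::-1].astype(np.int32)); hm=np.zeros((420,560),np.uint8); cv2.fillConvexPoly(hm,hull,1); hm=cv2.erode(hm,np.ones((15,15)))
w=(h[...,1]<60)&(h[...,2]>150)&(hm>0)
for mm,cc,aa in sorted(comps(w,100,30000),key=lambda t:-t[2])[:2]:
    print('white',cc,aa,at_z(p,cc,.082),fit([(p,mm)],cub(.014,.09,.064,.084),[*at_z(p,cc,.08)[:2],-.33],0))
for n in('cover_handle','cover'):
    for t in manip.tip_of(p,n)[:2]: print(n,t['point'],t['score'],at_z(p,t['point'],.074 if 'h' in n else 0))
E
python3 cv.py w11
```

```text
[0.5793 0.3639 0.2602] [-1.5741  0.0007 -0.3281]
white [281.8956 174.0886] 632 [0.5871 0.3897 0.082 ] (array([ 0.5786,  0.3616, -0.3039]), np.float64(0.6480692506076243))
cover_handle [281.5, 201.6] 0.91 [0.5785 0.3653 0.074 ]
cover [282.5, 182.3] 0.71 [0.5803 0.3668 0.    ]cv.py:9: RuntimeWarning: overflow encountered in scalar negative
  for mm,cc,aa in sorted(comps(w,100,30000),key=lambda t:-t[2])[:2]:
```

View pics/w11.png

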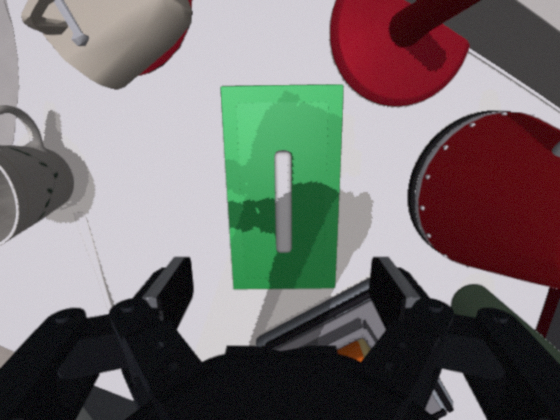

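Emit:
send_rows(
  dp=[
    [1,0,-50],
    [1,0,-100],
    [1,0,-126],
    [1,0,-126],
    [1,0,-126],
    [1,0,-126],
    [1,0,-126],
    [1,0,-126],
  ],
  turn=[
    [0,0,0],
    [0,0,0],
    [0,0,0],
    [0,0,0],
    [0,0,0],
    [0,0,0],
    [0,0,0],
    [0,0,0],
  ],
  fingers=[0.6,0.6,0.6,0.6,0,0,0,0],
  force=60,
)

```text
clock: 19.77
ee_pos: [0.5814, 0.3668, 0.1385]
orientation: [-1.568, -0.003, -0.326]
ft_force: [0.0, -0.6, 7.4]
finger_gap: 0.0124
```

Emit:
send_rows(
  dp=[
    [0,0,0],
    [0,0,0],
    [0,0,30],
    [0,0,60],
    [0,0,60],
  ],
  turn=[
    [0,0,0],
    [0,0,0],
    [0,0,0],
    [0,0,0],
    [0,0,0],
  ],
  fingers=[0,0,0,0,0],
)

```text
clock: 20.4
ee_pos: [0.5811, 0.3673, 0.1987]
orientation: [-1.566, -0.003, -0.326]
ft_force: [0.2, 0.2, -1.5]
finger_gap: 0.0122
```

```bash
python3 - <<'E'
from h import *
p=manip.read_camera('wrist'); save(p,'w12'); s=manip.read_state();print(s['ee_pos'],s['orientation'],s['ft_force'],s['finger_gap'])
E
python3 m4.py
```

```text
[0.58016501 0.36631422 0.19652471] [-1.56935118e+00 -1.23039626e-03 -3.25842235e-01] [-0.64292152  0.2113242  -2.27928102] 0.012645151262636965
[0.6576 0.1039 0.0346] [0.6566 0.1029 0.0345]
[0.5346 0.0746 0.0318] [0.5328 0.0729 0.0318]
mid [0.5954 0.0886 0.0332] yaw 0.23592903551626102 0.12692398326362167
6130 ((261.5, 210.00001525878906), (66.69729614257812, 95.07395935058594), 75.96376037597656)
(0.18, 0.244) [0.5975 0.0876 3.3911] 0.09960373716350912
(0.18, 0.244) [0.5986 0.0872 3.3805] 0.09849543925699344
(0.166, 0.234) [0.5958 0.088  0.2343] 0.03038224501884146
(0.166, 0.234) [0.5958 0.0883 0.2342] 0.030627377692603153
pad [array([ 0.646 , -0.1139,  0.049 ])] [array([ 0.6421, -0.1052,  0.049 ])]
box [array([0.5953, 0.0863, 0.02  ])] [array([0.5896, 0.0929, 0.02  ])] [array([0.5961, 0.0888, 0.026 ])]
```

View pics/w12.png

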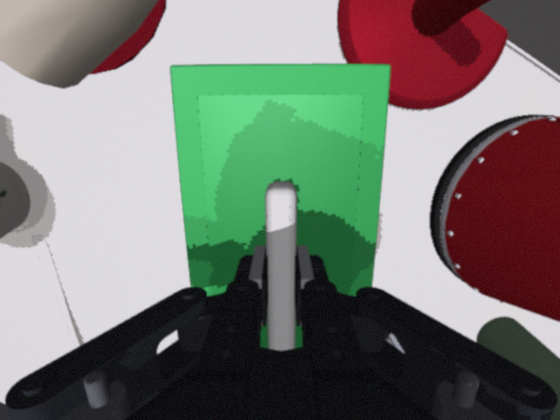

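```bash
python3 - <<'E'
from h import *
np.set_printoptions(precision=4,suppress=True)
p=manip.read_camera('wrist');s=manip.read_state();e=s['ee_pos'];a=s['orientation'][2]
print(e,a)
def loc(P): d=P-e;return np.array([np.cos(a)*d[0]+np.sin(a)*d[1],-np.sin(a)*d[0]+np.cos(a)*d[1]])
z=e[2]-.1385
for uv in [(172,66),(390,65),(191,287),(374,287)]: print('topcorner',loc(at_z(p,uv,z+.055)))
print('bar end',loc(at_z(p,(282,182),z+.084)))
print('bar edges',loc(at_z(p,(267,225),z+.084)),loc(at_z(p,(296,225),z+.084)))
E
```

```text
[0.5796 0.3657 0.1948] -0.3257741732509838
topcorner [-0.0522  0.0949]
topcorner [0.0509 0.0954]
topcorner [-0.0527 -0.0228]
topcorner [ 0.0533 -0.0228]
bar end [-0.0002  0.0448]
bar edges [-0.0067  0.0257] [0.006  0.0257]
```

Emit:
send_rows(
  dp=[
    [0,-10,40],
    [2,-50,50],
    [5,-95,50],
    [8,-140,50],
    [10,-185,50],
    [12,-230,50],
    [15,-265,50],
    [16,-278,50],
    [16,-278,50],
    [16,-278,50],
  ],
  turn=[
    [0,0,0],
    [0,0,0.08],
    [0,0,0.16],
    [0,0,0.24],
    [0,0,0.32],
    [0,0,0.4],
    [0,0,0.48],
    [0,0,0.56],
    [0,0,0.56],
    [0,0,0.56],
  ],
  fingers=[0,0,0,0,0,0,0,0,0,0],
)

```text
clock: 22.1
ee_pos: [0.5957, 0.0894, 0.246]
orientation: [-1.57, -0.0, 0.234]
ft_force: [0.1, 0.6, -2.1]
finger_gap: 0.0125
```

```bash
cat > look.py <<'E'
from h import *
import sys
np.set_printoptions(precision=4,suppress=True)
n=sys.argv[1]
for c in sys.argv[2:]:
    p=manip.read_camera(c); save(p,n+c)
E=np.array([manip.read_state()['ee_pos']]);s=manip.read_state();print(s['ee_pos'],s['orientation'],s['ft_force'],s['finger_gap'],s['clock'])
E
python3 look.py a1 wrist top scene
```

```text
[0.5956 0.0898 0.246 ] [-1.5701 -0.0003  0.2363] [ 0.2879  1.1371 -1.9773] 0.012445870667709764 22.25
```

View pics/a1wrist.png

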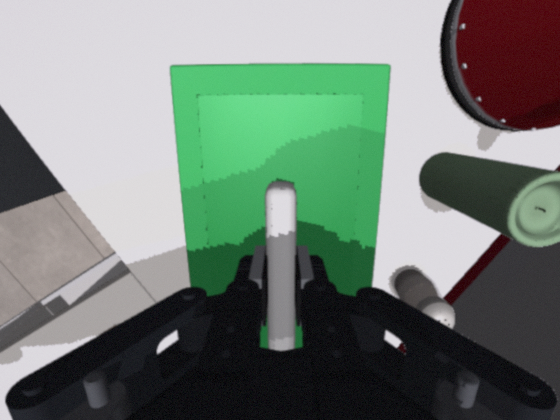

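View pics/a1scene.png

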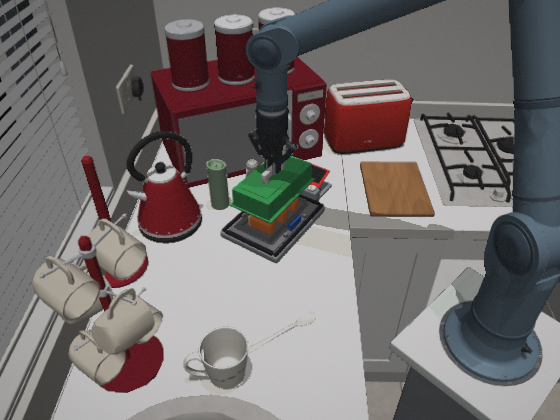

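Emit:
send_rows(
  dp=[
    [0,-1,-25],
    [0,-1,-45],
    [0,-1,-55],
    [0,-1,-60],
    [0,-1,-62],
    [0,-1,-62],
  ],
  turn=[
    [0,0,0],
    [0,0,0],
    [0,0,0],
    [0,0,0],
    [0,0,0],
    [0,0,0],
  ],
  fingers=[0,0,0,0,0,0],
)

```text
clock: 23.0
ee_pos: [0.5963, 0.0871, 0.1844]
orientation: [-1.571, -0.001, 0.234]
ft_force: [0.3, -0.4, -1.3]
finger_gap: 0.0129
```

```bash
python3 look.py a2 scene; python3 - <<'E'
import cv2
i=cv2.imread('pics/a2scene.png')[150:280,200:350];cv2.imwrite('pics/a2z.png',cv2.resize(i,None,fx=4,fy=4,interpolation=cv2.INTER_CUBIC))
E
```

```text
[0.5964 0.0871 0.1845] [-1.5709 -0.0012  0.234 ] [-0.2842 -0.2299 -2.027 ] 0.012668252244005437 23.05
```

View pics/a2z.png

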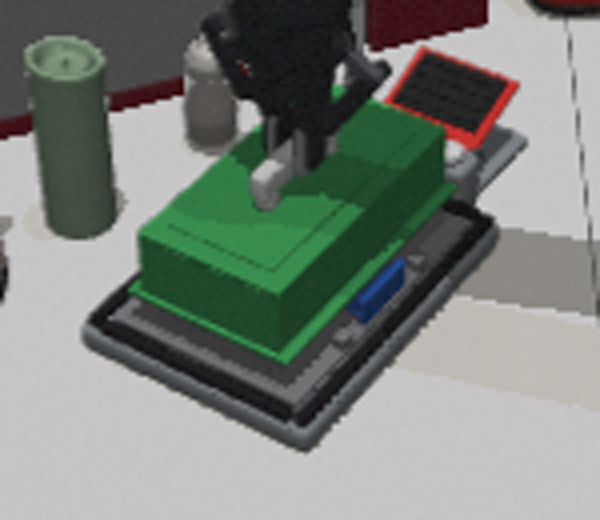

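Emit:
send_rows(
  dp=[
    [0,0,-4],
    [0,0,-8],
    [0,0,-12],
    [0,0,-16],
    [0,0,-16],
  ],
  turn=[
    [0,0,0],
    [0,0,0],
    [0,0,0],
    [0,0,0],
    [0,0,0],
  ],
  fingers=[0,0,0,0,0],
)

```text
clock: 23.68
ee_pos: [0.5958, 0.0874, 0.1675]
orientation: [-1.57, 0.0, 0.234]
ft_force: [0.0, 1.4, -0.2]
finger_gap: 0.0128
```

```bash
python3 look.py a3
```

```text
[0.5958 0.0874 0.1675] [-1.5696  0.      0.2338] [ 0.049   1.4095 -0.152 ] 0.012826658076493988 23.675
```

Emit:
send_rows(
  dp=[
    [0,0,-3],
    [0,0,-5],
    [0,0,-7],
    [0,0,-7],
  ],
  turn=[
    [0,0,0],
    [0,0,0],
    [0,0,0],
    [0,0,0],
  ],
  fingers=[0,0,0,0],
)

```text
clock: 24.18
ee_pos: [0.5961, 0.0882, 0.1644]
orientation: [-1.572, 0.0, 0.234]
ft_force: [-7.8, -1.5, 19.4]
finger_gap: 0.0124
```

```bash
python3 look.py a3 scene; python3 - <<'E'
import cv2
i=cv2.imread('pics/a3scene.png')[150:280,200:350];cv2.imwrite('pics/a3z.png',cv2.resize(i,None,fx=4,fy=4,interpolation=cv2.INTER_CUBIC))
E
```

```text
[0.5961 0.0882 0.1644] [-1.5717  0.0004  0.2345] [-6.7706 -0.5824 19.3726] 0.012444801924426718 24.225
```

View pics/a3z.png

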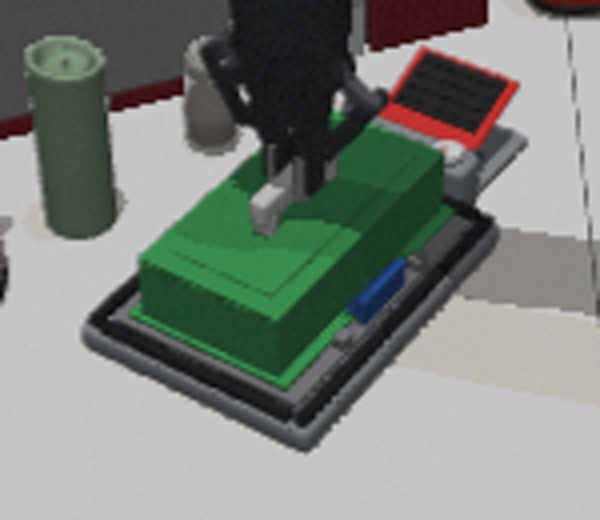

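Emit:
send_rows(
  dp=[
    [0,0,5],
    [0,0,5],
    [0,0,6],
    [0,0,6],
    [0,0,40],
    [0,0,90],
    [0,0,120],
    [0,0,120],
  ],
  turn=[
    [0,0,0],
    [0,0,0],
    [0,0,0],
    [0,0,0],
    [0,0,0],
    [0,0,0],
    [0,0,0],
    [0,0,0],
  ],
  fingers=[0,0,0.5,0.5,0.5,0.6,0.6,0.6],
)

```text
clock: 25.22
ee_pos: [0.5979, 0.0872, 0.2841]
orientation: [-1.572, -0.007, 0.233]
ft_force: [0.3, 0.2, -0.2]
finger_gap: 0.0514
```

```bash
python3 look.py a4 scene wrist top; python3 - <<'E'
import cv2
i=cv2.imread('pics/a4scene.png')[150:280,200:350];cv2.imwrite('pics/a4z.png',cv2.resize(i,None,fx=4,fy=4,interpolation=cv2.INTER_CUBIC))
E
```

```text
[0.5952 0.0861 0.2793] [-1.5712  0.0026  0.2336] [ 0.1348  0.2757 -0.361 ] 0.05136647699668051 25.375
```

View pics/a4z.png

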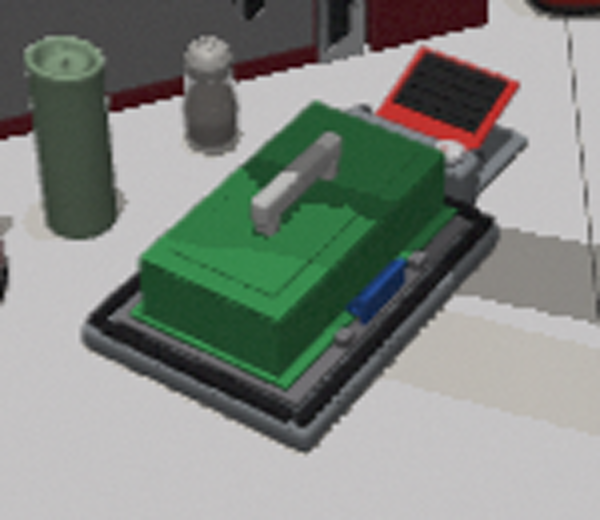

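View pics/a4wrist.png

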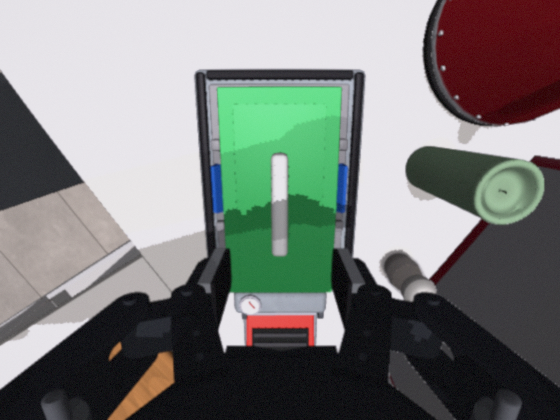

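```bash
python3 - <<'E'
from m3 import *
p=manip.read_camera('wrist');h=hsv(p)
a=.235
for m,c,ar in comps(blue(h),40,3000):
    ys,xs=np.where(m>0); r=int(np.median(ys))
    x=xs[np.abs(ys-r)<8]
    for u in (x.min()-.5,x.max()+.5):
        P=at_z(p,(u,r),.045)-[.5957,.0882,0]; print(c,u,np.cos(a)*P[0]+np.sin(a)*P[1],-np.sin(a)*P[0]+np.cos(a)*P[1])
z=cv2.resize(p['image'][60:330,180:380],None,fx=3,fy=2.2,interpolation=cv2.INTER_CUBIC)
cv2.imwrite('pics/a5z.png',cv2.cvtColor(z,cv2.COLOR_RGB2BGR))
E
```

```text
[217.9343 188.6135] 212.5 -0.0731116592816283 -0.00027888737740340216
[217.9343 188.6135] 223.5 -0.06165527800303228 -0.0003006085732886899
[344.995  188.2104] 340.5 0.059426547923297816 0.000700429235679886
[344.995  188.2104] 349.5 0.06877597630149739 0.0007096801885992775
```

View pics/a5z.png

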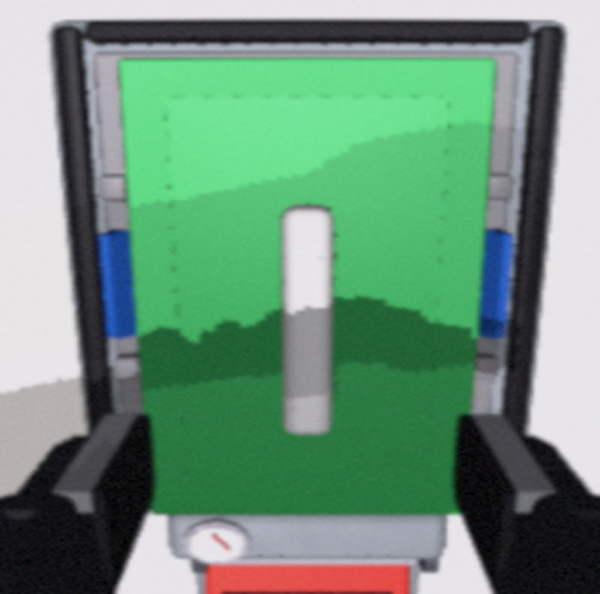

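Emit:
send_rows(
  dp=[
    [12,-50,0],
    [25,-100,0],
    [37,-150,0],
    [49,-202,0],
    [49,-202,-50],
    [49,-202,-90],
    [49,-202,-110],
    [49,-202,-120],
    [49,-202,-120],
  ],
  turn=[
    [0,0,0],
    [0,0,0],
    [0,0,0],
    [0,0,0],
    [0,0,0],
    [0,0,0],
    [0,0,0],
    [0,0,0],
    [0,0,0],
  ],
  fingers=[0,0,0,0,0,0,0,0,0],
)

```text
clock: 26.55
ee_pos: [0.6452, -0.1147, 0.1609]
orientation: [-1.571, -0.0, 0.235]
ft_force: [-0.1, -1.0, 0.6]
finger_gap: -0.0
```

```bash
python3 look.py a6 wrist scene
```

```text
[ 0.6462 -0.1148  0.1626] [-1.5718 -0.0029  0.2344] [ 0.7326 -0.0802  0.2381] -0.00040881728722777234 26.65
```

View pics/a6wrist.png

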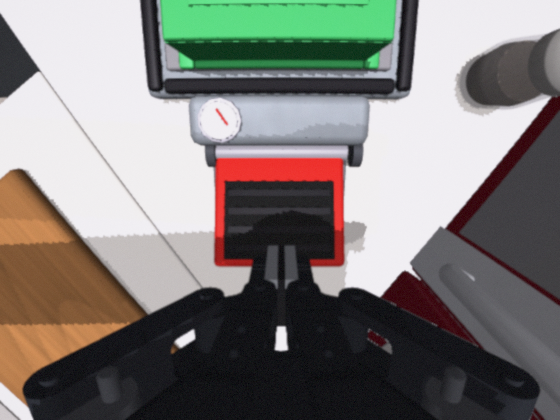

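View pics/a6scene.png

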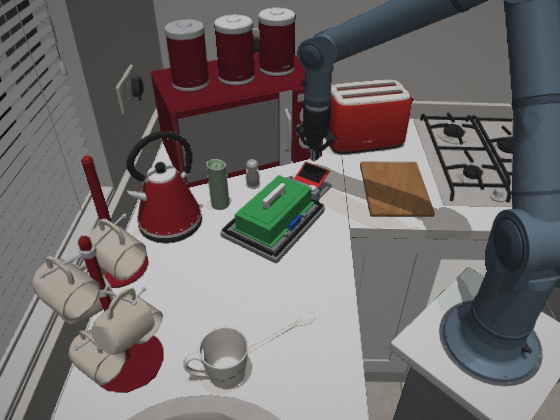

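```bash
python3 - <<'E'
from h import *
p=manip.read_camera('wrist');a=.235
for uv in [(280,265),(280,160),(216,255),(343,255)]:
    for z in (.03,.057):
        P=at_z(p,uv,z); d=P-[.5957,.0882,0]; print(uv,z,np.cos(a)*d[0]+np.sin(a)*d[1],-np.sin(a)*d[0]+np.cos(a)*d[1])
E
```

```text
(280, 265) 0.03 0.0007506033341032614 -0.2423955369569683
(280, 265) 0.057 0.0007586716118311299 -0.2285404877431934
(280, 160) 0.03 0.0008360429853728549 -0.164726198898705
(280, 160) 0.057 0.0008327193101794195 -0.16122706089764177
(216, 255) 0.03 -0.04635361399604636 -0.23427016975540732
(216, 255) 0.057 -0.04006498372808525 -0.22149850277989638
(343, 255) 0.03 0.04719054719245194 -0.2344244329550682
(343, 255) 0.057 0.04100662327166756 -0.2216321975539853
```

Emit:
send_rows(
  dp=[
    [0,0,-12],
    [0,0,-22],
    [0,0,-30],
    [0,0,-35],
    [0,0,-38],
  ],
  turn=[
    [0,0,0],
    [0,0,0],
    [0,0,0],
    [0,0,0],
    [0,0,0],
  ],
  fingers=[0,0,0,0,0],
)

```text
clock: 27.32
ee_pos: [0.6449, -0.1157, 0.1228]
orientation: [-1.571, 0.001, 0.234]
ft_force: [-1.7, -1.0, 2.8]
finger_gap: -0.0001
```

Emit:
send_rows(
  dp=[
    [0,0,-3],
    [0,0,-5],
  ],
  turn=[
    [0,0,0],
    [0,0,0],
  ],
  fingers=[0,0],
)

```text
clock: 27.58
ee_pos: [0.6454, -0.116, 0.1184]
orientation: [-1.572, -0.001, 0.233]
ft_force: [-0.2, -2.1, 4.2]
finger_gap: 0.0003
```

Emit:
send_rows(
  dp=[
    [0,0,-4],
    [0,0,-8],
    [0,0,-10],
  ],
  turn=[
    [0,0,0],
    [0,0,0],
    [0,0,0],
  ],
  fingers=[0,0,0],
)

```text
clock: 27.95
ee_pos: [0.6459, -0.1169, 0.1087]
orientation: [-1.574, -0.001, 0.233]
ft_force: [-0.7, -3.0, 5.8]
finger_gap: 0.0007
```

Emit:
send_rows(
  dp=[
    [0,1,-3],
    [0,1,-6],
  ],
  turn=[
    [0,0,0],
    [0,0,0],
  ],
  fingers=[0,0],
)

```text
clock: 28.2
ee_pos: [0.6462, -0.1169, 0.1056]
orientation: [-1.576, 0.0, 0.232]
ft_force: [-9.2, -4.1, 27.9]
finger_gap: -0.0002
```

Emit:
send_rows(
  dp=[
    [0,0,-3],
    [0,0,-5],
  ],
  turn=[
    [0,0,0],
    [0,0,0],
  ],
  fingers=[0,0],
)

```text
clock: 28.45
ee_pos: [0.6465, -0.1168, 0.105]
orientation: [-1.578, 0.002, 0.232]
ft_force: [-16.2, -5.6, 44.4]
finger_gap: -0.0001
```

Emit:
send_rows(
  dp=[
    [0,0,4],
    [0,0,4],
    [0,0,4],
    [0,0,4],
    [0,0,4],
    [0,0,4],
    [0,0,4],
    [0,0,4],
  ],
  turn=[
    [0,0,0],
    [0,0,0],
    [0,0,0],
    [0,0,0],
    [0,0,0],
    [0,0,0],
    [0,0,0],
    [0,0,0],
  ],
  fingers=[0,0,0,0,0,0,0,0],
)

```text
clock: 29.45
ee_pos: [0.6462, -0.1168, 0.1058]
orientation: [-1.577, 0.0, 0.232]
ft_force: [-7.4, -5.3, 22.8]
finger_gap: -0.0003
```

```bash
python3 look.py a7 scene; python3 - <<'E'
import cv2
i=cv2.imread('pics/a7scene.png')[140:240,260:380];cv2.imwrite('pics/a7z.png',cv2.resize(i,None,fx=5,fy=5,interpolation=cv2.INTER_CUBIC))
E
```

```text
[ 0.6462 -0.1169  0.1058] [-1.5768  0.0003  0.232 ] [-8.2302 -5.2403 22.921 ] 4.22759993918139e-05 29.5
```

View pics/a7z.png

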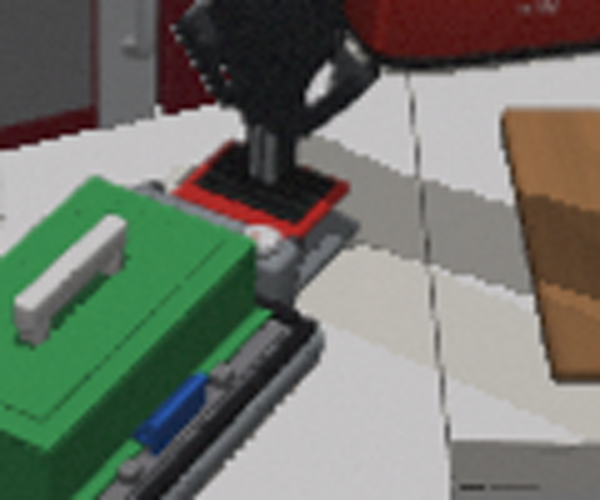

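Emit:
send_rows(
  dp=[
    [0,0,5],
    [0,0,15],
    [0,0,30],
    [0,0,70],
    [0,0,120],
    [0,0,155],
    [-12,50,155],
    [-24,100,155],
    [-36,150,155],
    [-50,203,155],
  ],
  turn=[
    [0,0,0],
    [0,0,0],
    [0,0,0],
    [0,0,0],
    [0,0,0],
    [0,0,0],
    [0,0,0],
    [0,0,0],
    [0,0,0],
    [0,0,0],
  ],
  fingers=[0,0,0,0,0,0,0.6,0.6,0.6,0.6],
)

```text
clock: 30.75
ee_pos: [0.5935, 0.0915, 0.2553]
orientation: [-1.569, 0.001, 0.235]
ft_force: [0.4, 0.8, -1.1]
finger_gap: 0.051
```

Emit:
send_rows(
  dp=[
    [0,0,0],
    [0,0,0],
  ],
  turn=[
    [0,0,0],
    [0,0,0],
  ],
  fingers=[0.6,0.6],
)

```text
clock: 31.0
ee_pos: [0.5942, 0.0899, 0.2554]
orientation: [-1.57, 0.001, 0.236]
ft_force: [0.3, -0.4, 0.3]
finger_gap: 0.051
```

```bash
python3 look.py a8 scene wrist
```

```text
[0.5951 0.0874 0.2553] [-1.5711  0.0011  0.232 ] [ 0.2102 -0.009  -0.0193] 0.051341550743019486 31.1
```

View pics/a8wrist.png

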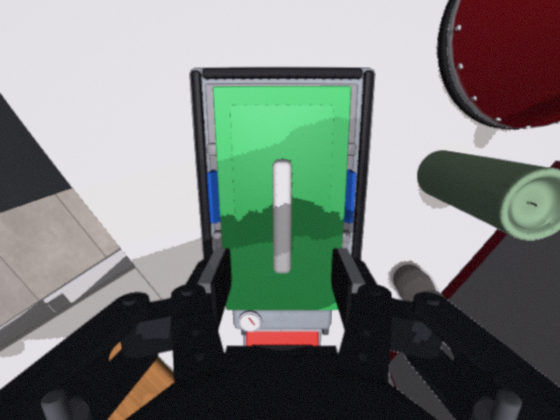

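View pics/a8scene.png

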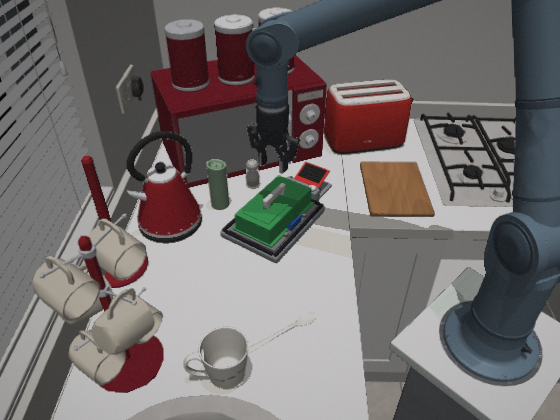

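Emit:
send_rows(
  dp=[
    [0,0,-45],
    [0,0,-80],
    [0,0,-89],
    [0,0,-89],
    [0,0,-89],
    [0,0,-89],
    [0,0,-89],
    [0,0,-89],
  ],
  turn=[
    [0,0,0],
    [0,0,0],
    [0,0,0],
    [0,0,0],
    [0,0,0],
    [0,0,0],
    [0,0,0],
    [0,0,0],
  ],
  fingers=[0.6,0.6,0.6,0.6,0,0,0,0],
  force=110,
)

```text
clock: 32.1
ee_pos: [0.5959, 0.0892, 0.1689]
orientation: [-1.572, -0.002, 0.234]
ft_force: [-1.2, 0.3, 6.6]
finger_gap: 0.0109
```

Emit:
send_rows(
  dp=[
    [0,0,5],
    [0,0,10],
    [0,0,20],
    [0,0,30],
    [0,0,40],
    [0,0,40],
  ],
  turn=[
    [0,0,0],
    [0,0,0],
    [0,0,0],
    [0,0,0],
    [0,0,0],
    [0,0,0],
  ],
  fingers=[0,0,0,0,0,0],
)

```text
clock: 32.85
ee_pos: [0.5959, 0.0893, 0.2084]
orientation: [-1.571, -0.003, 0.234]
ft_force: [0.4, 0.6, -6.0]
finger_gap: 0.0108
```

```bash
python3 look.py b1 scene wrist; python3 - <<'E'
import cv2
i=cv2.imread('pics/b1scene.png')[140:290,200:360];cv2.imwrite('pics/b1z.png',cv2.resize(i,None,fx=4,fy=4,interpolation=cv2.INTER_CUBIC))
E
```

```text
[0.595  0.0889 0.207 ] [-1.571  -0.0002  0.2341] [-0.2254  0.5115 -6.0154] 0.010725119888062564 32.95
```

View pics/b1z.png

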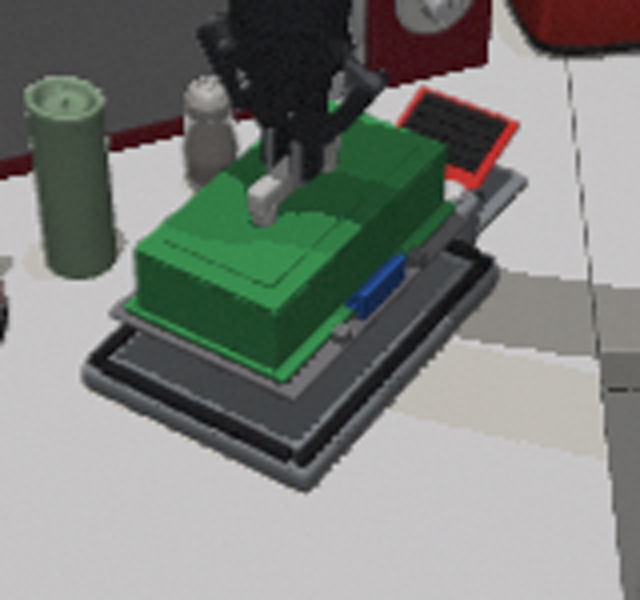

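View pics/b1wrist.png

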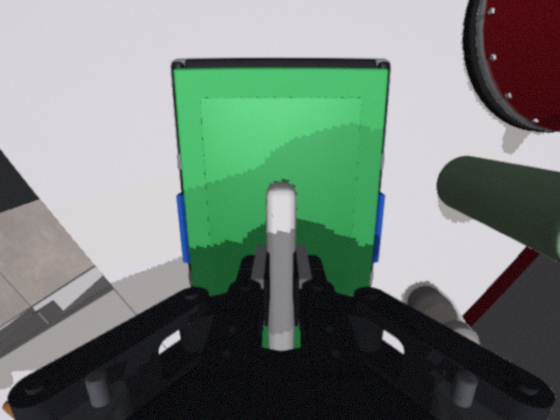

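Emit:
send_rows(
  dp=[
    [0,0,20],
    [0,0,45],
    [0,0,55],
    [-8,-25,55],
    [-22,-60,55],
    [-36,-100,55],
    [-50,-140,55],
    [-64,-180,55],
  ],
  turn=[
    [0,0,0],
    [0,0,0],
    [0,0,0],
    [0,0,0.05],
    [0,0,0.12],
    [0,0,0.2],
    [0,0,0.3],
    [0,0,0.4],
  ],
  fingers=[0,0,0,0,0,0,0,0],
)

```text
clock: 33.95
ee_pos: [0.5302, -0.0922, 0.2621]
orientation: [-1.571, 0.0, 0.638]
ft_force: [0.6, 0.2, -6.4]
finger_gap: 0.0107
```

Emit:
send_rows(
  dp=[
    [-15,-40,0],
    [-29,-80,0],
    [-43,-120,0],
    [-57,-155,0],
    [-65,-180,0],
    [-65,-182,0],
    [-65,-182,0],
  ],
  turn=[
    [0,0,0.06],
    [0,0,0.12],
    [0,0,0.17],
    [0,0,0.17],
    [0,0,0.17],
    [0,0,0.17],
    [0,0,0.17],
  ],
  fingers=[0,0,0,0,0,0,0],
)

```text
clock: 34.83
ee_pos: [0.4662, -0.2721, 0.262]
orientation: [-1.57, -0.001, 0.804]
ft_force: [-0.3, 0.8, -6.1]
finger_gap: 0.0108
```

```bash
python3 look.py b2 scene top wrist
```

```text
[ 0.4667 -0.2711  0.262 ] [-1.5706 -0.0007  0.8071] [-0.0843  0.3169 -6.435 ] 0.010684786925277774 34.975
```

View pics/b2scene.png

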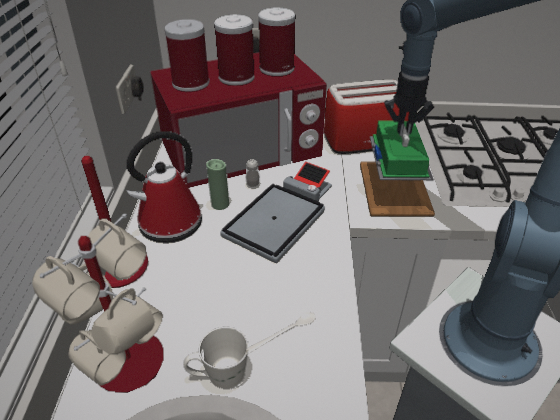

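View pics/b2wrist.png

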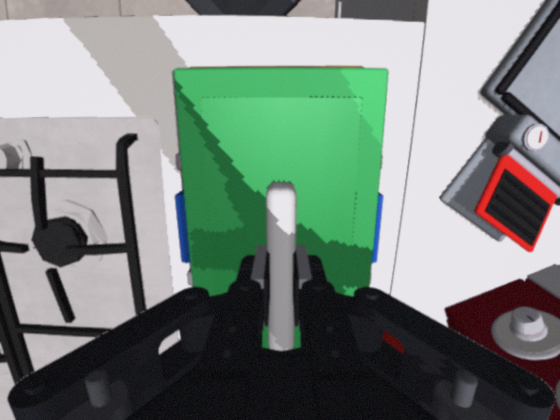

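Emit:
send_rows(
  dp=[
    [0,-2,-25],
    [0,-2,-50],
    [0,-2,-70],
    [0,-2,-82],
    [0,-2,-90],
    [0,-2,-94],
    [0,-2,-96],
  ],
  turn=[
    [0,0,0],
    [0,0,0],
    [0,0,0],
    [0,0,0],
    [0,0,0],
    [0,0,0],
    [0,0,0],
  ],
  fingers=[0,0,0,0,0,0,0],
)

```text
clock: 35.85
ee_pos: [0.4664, -0.2753, 0.1662]
orientation: [-1.572, -0.0, 0.804]
ft_force: [-0.4, -0.6, -6.2]
finger_gap: 0.0112
```

```bash
python3 look.py b3 scene top; python3 - <<'E'
import cv2
i=cv2.imread('pics/b3scene.png')[90:230,330:460];cv2.imwrite('pics/b3z.png',cv2.resize(i,None,fx=4,fy=4,interpolation=cv2.INTER_CUBIC))
E
```

```text
[ 0.4662 -0.2752  0.1662] [-1.5715 -0.0001  0.8039] [-0.206  -0.2147 -5.9382] 0.011297553629638675 35.95
```

View pics/b3z.png

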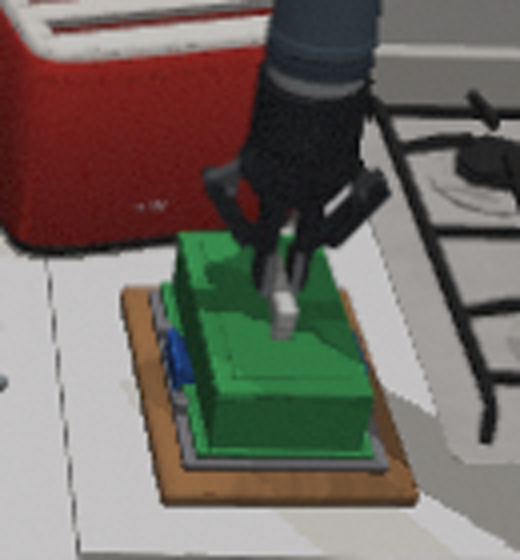

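Emit:
send_rows(
  dp=[
    [0,1,-2],
    [0,1,-4],
    [0,1,-5],
  ],
  turn=[
    [0,0,0],
    [0,0,0],
    [0,0,0],
  ],
  fingers=[0,0,0],
)

```text
clock: 36.33
ee_pos: [0.4665, -0.2745, 0.163]
orientation: [-1.572, 0.002, 0.804]
ft_force: [-5.9, 1.9, 11.3]
finger_gap: 0.0109
```

Emit:
send_rows(
  dp=[
    [0,0,2],
    [0,0,2],
    [0,0,2],
    [0,0,2],
    [0,0,20],
    [0,0,60],
    [0,0,110],
    [0,0,150],
  ],
  turn=[
    [0,0,0],
    [0,0,0],
    [0,0,0],
    [0,0,0],
    [0,0,0],
    [0,0,0],
    [0,0,0],
    [0,0,0],
  ],
  fingers=[0,0.5,0.5,0.5,0.5,0.5,0.5,0.5],
)

```text
clock: 37.33
ee_pos: [0.4668, -0.2738, 0.3143]
orientation: [-1.574, -0.001, 0.805]
ft_force: [-0.2, -0.6, 0.2]
finger_gap: 0.0429
```

```bash
python3 look.py b4 wrist
```

```text
[ 0.4696 -0.2747  0.32  ] [-1.5833 -0.0018  0.8049] [ 2.3668 -0.2714  3.2596] 0.042774144966555246 37.375
```

View pics/b4wrist.png

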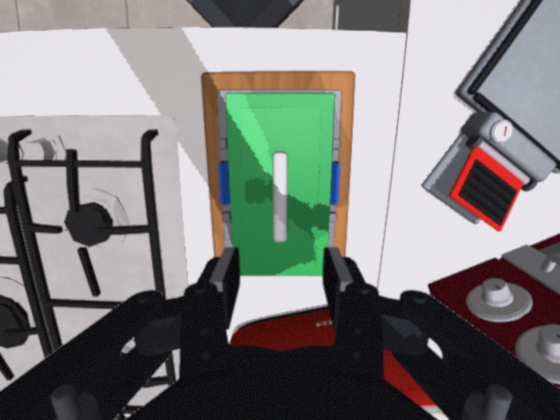

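Emit:
send_rows(
  dp=[
    [0,50,20],
    [0,100,40],
    [0,150,40],
    [-10,200,40],
    [-20,240,40],
    [-20,240,40],
  ],
  turn=[
    [0,0,0],
    [0,0,0],
    [0,0,0],
    [0,0,0],
    [0,0,0],
    [0,0,0],
  ],
  fingers=[0.5,0.5,0.5,0.5,0.5,0.5],
)

```text
clock: 38.12
ee_pos: [0.4456, -0.0294, 0.3518]
orientation: [-1.573, 0.001, 0.812]
ft_force: [-0.2, -0.4, -0.1]
finger_gap: 0.0429
```

```bash
python3 look.py b5 top scene; python3 - <<'E'
import cv2
i=cv2.imread('pics/b5scene.png')[140:230,335:455];a=cv2.resize(i,None,fx=4,fy=4,interpolation=cv2.INTER_CUBIC)
i=cv2.imread('pics/b5top.png')[190:330,330:470];b=cv2.resize(i,(400,400),interpolation=cv2.INTER_CUBIC)[:360]
cv2.imwrite('pics/b5z.png',cv2.resize(cv2.hconcat([a,b]),None,fx=.9,fy=.9))
E
python3 - <<'E'
from m3 import *
pt=manip.read_camera('top')
h=hsv(pt)
g=comps(green(h),1500,9000);w=[(m,c,a) for m,c,a in g]
for m,c,a in w:
    q=at_z(pt,c,.05);print(c,a,fit([(pt,m)],MODEL['cover'],[q[0],q[1],.8],.02))
E
```

```text
[ 0.4461 -0.0338  0.3515] [-1.5731  0.0008  0.8055] [-0.0572 -0.0344 -0.3928] 0.04297796287407343 38.225
[413.8657 249.9155] 2847 (array([ 0.4804, -0.2845,  0.7711]), np.float64(0.36269203083027557))
```

View pics/b5z.png

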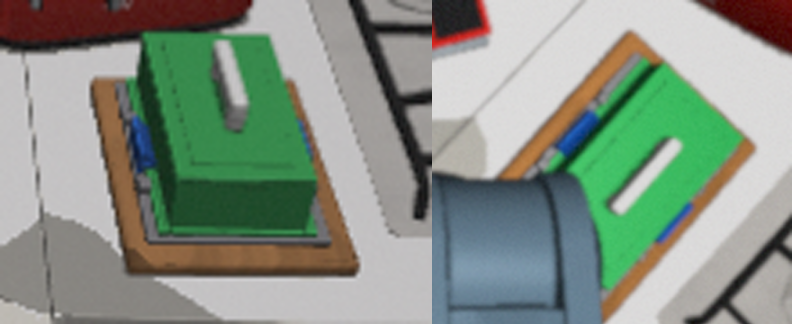

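View pics/b5scene.png

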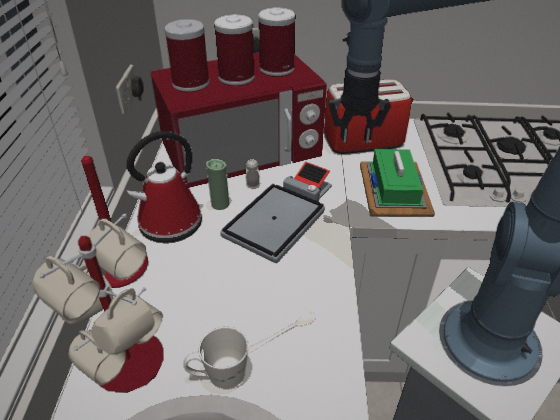

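Emit:
send_rows(
  dp=[
    [0,60,0],
    [0,120,0],
    [0,180,0],
    [0,240,0],
    [0,280,0],
    [0,280,0],
  ],
  turn=[
    [0,0,0],
    [0,0,-0.1],
    [0,0,-0.2],
    [0,0,-0.3],
    [0,0,-0.4],
    [0,0,-0.4],
  ],
  fingers=[0.5,0.5,0.5,0.5,0.5,0.5],
)

```text
clock: 39.02
ee_pos: [0.4445, 0.2513, 0.3512]
orientation: [-1.565, -0.001, 0.413]
ft_force: [0.4, -0.4, -0.2]
finger_gap: 0.0427
```

```bash
python3 look.py b6 top; python3 - <<'E'
from m3 import *
pt=manip.read_camera('top')
h=hsv(pt)
for m,c,a in comps(green(h),1500,9000):
    q=at_z(pt,c,.05);print(c,a,fit([(pt,m)],MODEL['cover'],[q[0],q[1],.8],.02))
im=pt['image'].copy()
for M,q,z,col in ((cub(.144,.212,.006,.006),(.4658,-.2743,.807),.014,(255,0,255)),(cub(.25,.18,.014,.014),(.4658,-.2743,-.764),0,(255,255,0)),(cub(.111,.203,.055,.055),(.4658,-.2743,.807),.02,(255,0,0))):
    uv=cv2.convexHull(proj(pt,pose(M,*q,z)).astype(np.float32));cv2.polylines(im,[np.round(uv*8).astype(np.int32)],True,col,1,cv2.LINE_AA,3)
z=cv2.resize(im[180:335,325:475],(600,600),interpolation=cv2.INTER_CUBIC)
cv2.imwrite('pics/b6z.png',cv2.cvtColor(z,cv2.COLOR_RGB2BGR))
E
```

```text
[0.4457 0.2479 0.3508] [-1.5682  0.0005  0.4091] [ 0.8642 -0.0722 -0.9855] 0.04271785174010613 39.075
[404.7027 257.7242] 3909 (array([ 0.4715, -0.2742,  0.7819]), np.float64(0.1259817388033332))
```

View pics/b6z.png

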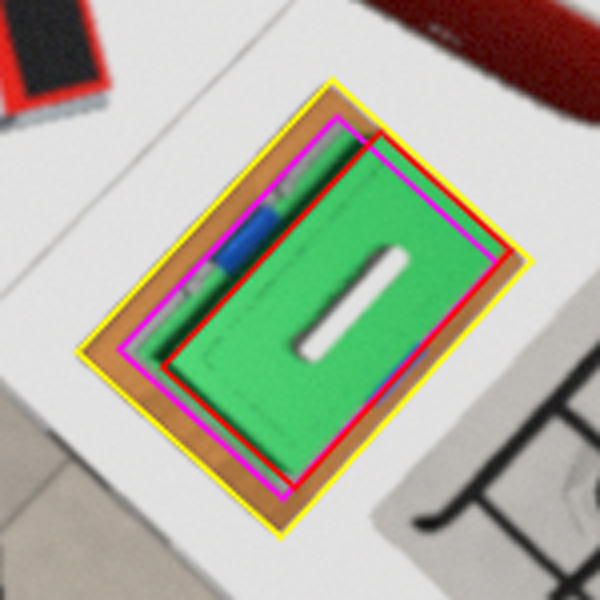

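```bash
python3 -c "
from station import manip
print(manip.job_done())"
```

```text
the job is handed in; nothing more can be done
None
```

I finished the job in order and handed it in at about 39 s of the 210 s allowed.

- **Cheese:** three portions were present, and all three are in the base, side by side and aligned.
- **Cover:** I pressed it on with about 19 N until it sat at its home height. Both clips looked in, at matching distances from the centre. I did not see the back clip's nose over the rim directly. The box stayed closed and level when lifted by the handle.
- **Pedal:** I pressed it to its stop with the closed box in the dock and held it there for just over a second. The scene picture shows it raised again afterwards. The force at the shut fingertips reached 44 N for a moment on the stop, so I eased it to about 23 N for the hold. That is above the 40 N figure for the arm or gripper body, but only the fingertips were in contact.
- **Box on the board:** in the last top picture the box is centred to about 1–2 mm by the overlay and lined up with the board's long side. A colour-mask fit of the cover disagreed slightly: about 6 mm off in x and 0.025 rad off in yaw. Those fits were also off by a few millimetres earlier on, so I trusted the overlay.
- **Bystanders:** the pepper shaker and candle were still standing in the last scene picture, and at hand-in the gripper was touching nothing.

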